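Make up two packing kits

TASK

Make up the two packing kits. The wooden tray with three compartments gets the long slotted cardboard stack, the cardboard tube and the L-shaped corner piece; the tray with two compartments gets the short slotted stack and the tape roll. Put one thing in each compartment, where it fits, set down flat on the tray's floor the way up it stands now, let go of everything, and leave the glue jar that stands among them where it is.

Things in the scene. Friction and masses are not known exactly. Their poses are not given: they have to be found in the camera images.
- tray3: Fixed wooden tray, THREE compartments, 168 (x) x 150 (y) mm; origin: centre of underside, z up. Floor 4 mm; walls 4 mm thick, tops 15 mm above the bench (stock can be held above them). Long compartment 160 x 60 inside, centre (0, -41) mm: long stack, along tray x. Two cells 78 x 78, centres (-41, 32), (41, 32): tube and corner piece, either way round, corner legs parallel to the walls.
- tray2: Fixed wooden tray, TWO compartments, 108 (x) x 156 (y) mm; origin: centre of underside, z up. Floor 4 mm; walls 4 mm thick, tops 15 mm above the bench. Narrower compartment 100 x 60 inside, centre (0, -44) mm: short stack, along tray x. Wider one 100 x 84, centre (0, 32) mm: tape roll (too big for the other). Trays stand left and right of the robot, either way round.
- long_stack: Rigid banded stack of flat brown cardboard strips, 130 (its x) x 40 (its y) x 50 mm high, with FOUR slots cut from its +y side and a white paper band round the middle; loose; origin at the centre of its underside. About 160 g. Grip it across the 40 mm. Lies roughly across the robot's view (its x within 0.4 rad of world y).
- short_stack: Rigid banded stack like the long one but 76 (its x) x 40 (its y) x 50 mm high, with TWO slots from its +y side and a white paper band; loose; origin at the centre of its underside. About 100 g. Grip it across the 40 mm. Its x starts within 0.4 rad of world y.
- core: Plain cardboard tube standing upright, open at both ends, 50 mm outside diameter, wall 5 mm, 70 mm high; loose; origin at the centre of its underside. About 50 g.
- tape_roll: Roll of brown packing tape lying flat, 62 mm diameter, 50 mm high, white paper ring and dark middle seen from above (solid to the touch); loose; origin at the centre of its underside. About 120 g.
- corner: Loose cardboard corner protector, L-shaped from above, 60 mm high, 60 g. Origin at the centre of its 56 x 56 mm outline, at the underside. Legs 15 mm thick, each 56 mm long: one along its x at y = -20.5 mm, one along its y at x = -20.5 mm. Grip a leg across its 15 mm, e.g. at (10, -20.5) mm closing along its y.
- glue_jar: Bystander standing among the stock: round jar with a white cap, 44 mm diameter, 60 mm high; loose. Not part of a kit; leave it where it is.
There are look-alikes about, which are no part of the job. Leave any blue look-alike of the corner alone.

How it is judged:
By the outcome, as a careful person would: the job done as asked, in the order asked, and still so for the second after the job is handed in, with the robot touching nothing.
It also fails if it takes over 128 s, if anything falls off the work surface, if the arm or the gripper's body presses on something with over 40 N, if the wrist force passes 120 N, or if a joint passes its speed limit or range.

ROBOT

A 6-joint arm with a two-finger parallel gripper is mounted at the origin on the work surface. World frame = base frame: x ahead of the robot, y to its left, z up, the work surface at z = 0. Lengths are in m, angles in rad, forces in N, time in s.
With the tool pointing down it reaches from about 0.4 to 0.825 m from the base axis. Payload 7 kg.
Tool frame: the origin (TCP) lies midway between the tips of the shut fingers; the grasp point (between the pads) lies 19 mm behind it; y points along the fingers, z is the direction in which the jaws open and shut, and the axes are right-handed (so a half turn about y gives the same grasp; the last joint's range is limited). The gripper opens to 88 mm and grips with 3 to 60 N. Pads are 19 mm wide; open, the fingers measure 130 mm over their backs; the gripper's body (78 mm by 193 mm) begins 47 mm behind the grasp point.
Start: joints at [1.631, 0.359, 0.012, 0, -1.224, -0.288], TCP at [0.152, 0.658, 0.205] pointing down, gripper open.
Joint ranges: [-3.07, 3.07], [-1.43, 2.12], [-1.02, 1.25], [-3.03, 1.67], [-3.05, -0], [-3.03, 3.03]. Speed limits (rad/s): [2.39, 2.39, 3.01, 3.14, 3.14, 3.14].

INTERFACE

Orientations are given as [roll, pitch, yaw] about the fixed x, y, z axes, in that order (R = Rz(yaw) Ry(pitch) Rx(roll)).
In Python, from station import arm gives the robot as it stands.
- The arm moves only by the tool move_arm, never from a script. Its argument "deltas" is a list of rows, each an object with "dp": the shift along the tool's x, y, z in mm, a list of three; "rotation": the turn, a rotation vector about the tool's x, y, z in degrees, a list of three. A call has 1 to 5 rows; each row shifts and turns the pose as measured when the row begins, along the tool's axes as they then stand; what a row does not reach is not made up. A row lasts 1/12 s, in which the tool goes at most 41.7 mm and 7.16 degrees, less where a joint would pass 70% of its speed; a pose out of reach is approached as far as the arm can. A call is refused whole if a number of a shift passes 41.7 or a number of a turn 7.16, either way. A call with a gripper value outside its range is refused whole. "jaw" is the closure in counts, from 0 (fully open) to 255 (shut), set as the call begins (left out, the last holds). The fingers move at their own pace and stop on an object; "squeeze" is the grip in N (left out, the last holds). Time passes only in rows, so rows that do not move let the fingers close. It gives the time, the measured TCP pose, the force and the opening at its end, in the units of the state.
- arm.get_state(): the state, without advancing time (a new reading comes with each control period).
- arm.grab_frame(name): name is "scene" or "top" or "wrist"; returns a dict with "pixels" (400x640x3 uint8, red, green, blue), "z_map" (400x640 float32, m along the optical axis (not along the pixel's ray), 0 where there is no reading), "fx", "fy", "cx", "cy" (pixels), "cam_to_world" (4x4, takes a point from camera to world coordinates); the wrist camera has in their place "mount" (4x4, takes a point from camera to tool coordinates, whose origin is the TCP and whose axes are the tool frame's). Camera axes: x right, y down, z forward; pixel columns grow to the right and rows downward; lengths in m; the calibration is good to about 2 mm. A picture is of the moment at which its call begins: read the wrist's pose just before it.
- arm.job_done(): hands the job in, once; it reports no verdict.
The state is a dict: "t": time; "q": joint angles; "qd": joint speeds; "joint_efforts": joint torques, N m; "eef_pos": TCP position; "ee_rot": TCP orientation; "force": force on the tool from outside, world axes, zero at the start; "moment": the same for the moment, N m; "width": finger opening in m.
Only numpy, scipy, OpenCV 4.12 (cv2) and the standard library are available. Lean on these libraries where they do the work, as an engineer would, in place of code of your own. Each camera call takes 0.05 s, during which the arm holds its last target.

## Working session

There is one attempt and no reset: what is moved stays moved. The work goes in short steps, Python scripts to look and compute and a tool call to move; the robot and the scene stay as the last step left them, time stands still between calls to the robot, and variables do not carry over. Pictures are saved under pics/ and viewed, and the job is handed in when it is done.

Besides the shell and the picture viewer there is one more tool, called after "Emit:" as a command line: name --argument value ..., lists and objects as JSON in quotes. move_arm: Moves the arm, as the interface text tells. Its arguments: {"type":"object","properties":{"deltas":{"type":"array","items":{"type":"object","properties":{"dp":{"type":"array","items":{"type":"number"}},"rotation":{"type":"array","items":{"type":"number"}}}}},"jaw":{"type":"number"},"squeeze":{"type":"number"}},"required":["deltas"]}

```bash
ls; mkdir -p pics
python3 - <<'E'
from station import arm
import cv2, numpy as np
s=arm.get_state(); print({k:np.round(v,3).tolist() for k,v in s.items()})
for n in ("scene","top"):
    f=arm.grab_frame(n); cv2.imwrite(f"pics/{n}0.png",f["pixels"][:,:,::-1]); np.savez(f"{n}0.npz",**f)
    print(n,f["fx"],f["fy"],f["cx"],f["cy"],np.round(f["cam_to_world"],3).tolist())
E
```

```text
pics
{'t': 0.0, 'q': [1.631, 0.359, 0.011, -0.0, -1.224, -0.288], 'qd': [-0.001, 0.001, 0.0, 0.001, 0.001, -0.001], 'joint_efforts': [0.0, -58.27, 29.307, 6.997, 0.007, -0.0], 'eef_pos': [0.152, 0.657, 0.204], 'ee_rot': [-1.569, 0.0, 2.914], 'force': [0.129, 0.291, 0.095], 'moment': [0.03, -0.033, 0.053], 'width': 0.088}
scene 455.9313528103392 455.9313528103392 322.21448740445436 203.28956726266418 [[0.855, 0.406, -0.323, 0.925], [0.519, -0.674, 0.525, -0.622], [-0.005, -0.617, -0.787, 0.982], [0.0, 0.0, 0.0, 1.0]]
top 384.8065874098593 384.8065874098593 319.07587338670567 193.78263747155307 [[0.017, -0.988, 0.151, 0.404], [-0.999, -0.011, 0.04, -0.021], [-0.037, -0.152, -0.988, 0.92], [0.0, 0.0, 0.0, 1.0]]
```

View pics/top0.png

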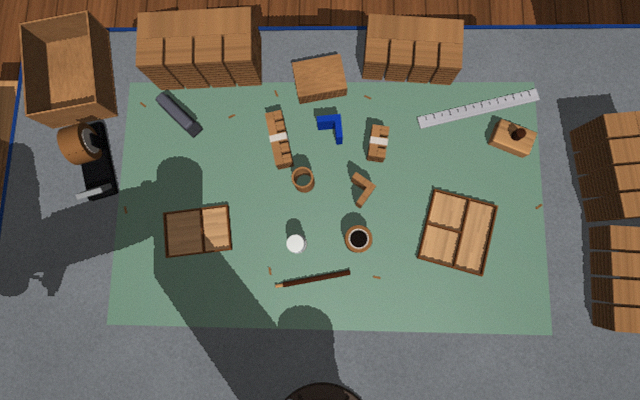

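View pics/scene0.png

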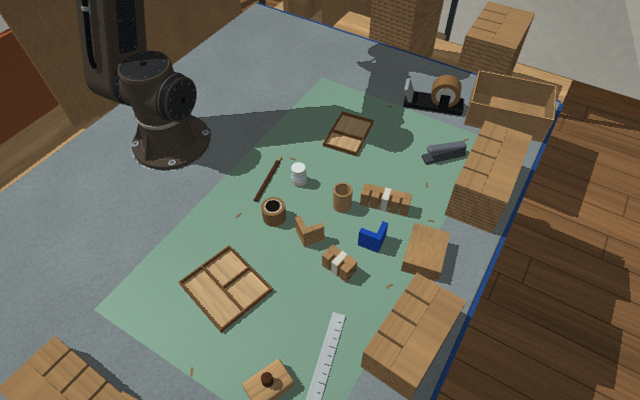

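The top view shows tray2 at about (198,230) and tray3 at (457,232). The long stack with four slots is at (278,138), the short one with two slots at (377,142), the tube at (302,180), the corner at (362,190) and the blue look-alike at (331,127). Tape or tape-like candidates are the roll at (358,238) and the dispenser roll at (78,143). The jar is at (295,242).

```bash
cat > h.py <<'E'
import numpy as np, cv2
def cloud(f):
    z=f["z_map"].astype(float); v,u=np.mgrid[0:z.shape[0],0:z.shape[1]]
    P=np.stack([(u-f["cx"])/f["fx"]*z,(v-f["cy"])/f["fy"]*z,z,np.ones_like(z)],-1)
    return (P@np.array(f["cam_to_world"],float).T)[...,:3]
E
python3 - <<'E'
from h import *
f=np.load("top0.npz"); W=cloud(f); im=f["pixels"]
print("bench z",[np.round(W[p],4).tolist() for p in [(300,220),(120,350),(300,450),(150,210)]])
c=im[90:290,250:400]; cv2.imwrite("pics/c1.png",cv2.resize(c[:,:,::-1],None,fx=4,fy=4,interpolation=cv2.INTER_CUBIC)[:,:600][:600])
m=np.hstack([im[180:290,150:250],im[180:290,405:505]]);cv2.imwrite("pics/c2.png",cv2.resize(m[:,:,::-1],None,fx=4,fy=4,interpolation=cv2.INTER_CUBIC))
# objects: height > 0.03 connected comps
H=(W[...,2]>0.03)&(W[...,0]>0.25)&(W[...,0]<0.78)&(abs(W[...,1])<0.5)&(f["z_map"]>0)
n,l,st,ce=cv2.connectedComponentsWithStats(H.astype(np.uint8))
for i in range(1,n):
    if st[i,4]<40: continue
    k=l==i; zt=np.percentile(W[k][:,2],90); t=W[k&(W[...,2]>zt-0.006)]
    r=cv2.minAreaRect((t[:,:2]*1000).astype(np.float32))
    print(np.round(ce[i]),st[i,4],"ztop",round(zt,4),"rect c",np.round(r[0],1),"sz",np.round(r[1],1),"ang",round(r[2],1),"mean",np.round(t.mean(0)*1000,1))
E
```

```text
bench z [[0.2904, 0.243, 0.0013], [0.7293, -0.0582, 0.0047], [0.302, -0.2879, 0.0042], [0.6517, 0.2888, 0.0005]]
[175. 111.] 488 ztop 0.052 rect c [733.6 361.3] sz [99.2 25.4] ang 46.4 mean [725.1 352.5  49.6]
[305.  96.] 74 ztop 0.0476 rect c [776.8  47.8] sz [ 6.6 40.8] ang 2.2 mean [777.1  52.3  45.8]
[279. 138.] 955 ztop 0.0536 rect c [671.7 111.7] sz [130.1  40.8] ang 12.7 mean [670.5 112.1  51.8]
[332. 123.] 366 ztop 0.0637 rect c [695.2  -8.7] sz [55.7 56.1] ang 5.0 mean [704.1 -15.8  61.7]
[514. 136.] 987 ztop 0.058 rect c [ 680.  -441.1] sz [24.  21.3] ang 89.0 mean [ 679.3 -439.    64. ]
[378. 141.] 593 ztop 0.0537 rect c [ 663.2 -123.4] sz [40.6 76.4] ang 81.7 mean [ 663.1 -122.4   51.8]
[303. 178.] 270 ztop 0.0727 rect c [572.9  50.6] sz [47.8 48.8] ang 87.7 mean [572.7  49.9  71.2]
[363. 187.] 348 ztop 0.0636 rect c [549.5 -76.3] sz [55.9 56.6] ang 54.9 mean [551.5 -88.3  61.7]
[358. 238.] 601 ztop 0.0541 rect c [437.3 -77.1] sz [59.4 59.1] ang 45.6 mean [437.3 -76.8  52.2]
[296. 243.] 287 ztop 0.0634 rect c [425.3  63.4] sz [37.6 38.1] ang 1.1 mean [425.1  63.7  61.6]
```

View pics/c1.png

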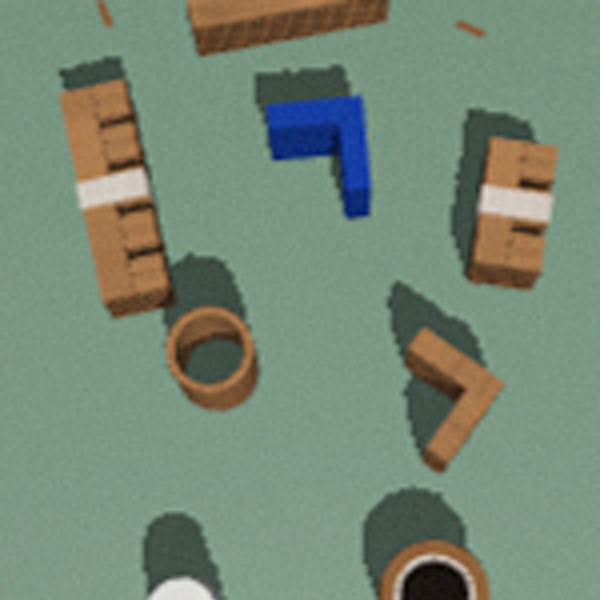

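View pics/c2.png

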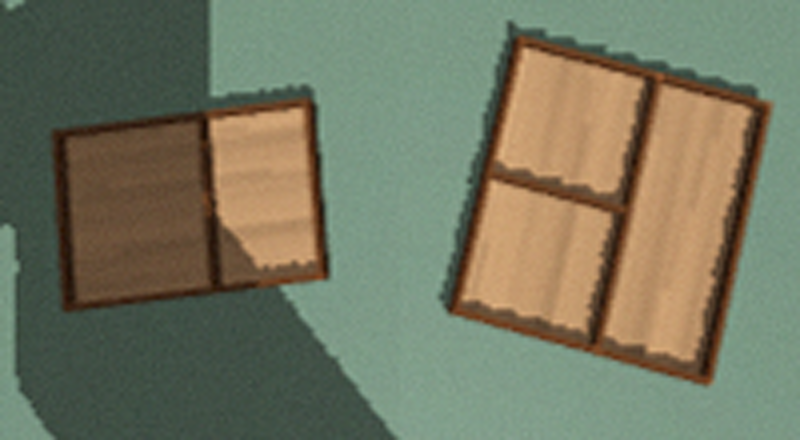

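Run:
```python
from h import *
for n in("top","scene"):
    f=np.load(n+"0.npz"); W=cloud(f)
    for nm,c in(("tray2",(.45,.28)),("tray3",(.45,-.31))):
        k=(W[...,2]>0.012)&(W[...,2]<0.025)&(abs(W[...,0]-c[0])<.13)&(abs(W[...,1]-c[1])<.13)
        k=cv2.morphologyEx(k.astype(np.uint8),cv2.MORPH_CLOSE,np.ones((3,3)))
        nn,l,st,_=cv2.connectedComponentsWithStats(k); i=1+np.argmax(st[1:,4]); kk=(l==i)
        p=W[kk]; r=cv2.minAreaRect((p[:,:2]*1000).astype(np.float32)); print(n,nm,len(p),np.round(p[:,2].mean(),4),[np.round(a,1) for a in r])
    # objects in scene cam
    if n=="scene":
        H=(W[...,2]>0.03)&(W[...,0]>0.25)&(W[...,0]<0.76)&(abs(W[...,1])<0.25)
        nn,l,st,ce=cv2.connectedComponentsWithStats(H.astype(np.uint8))
        for i in range(1,nn):
            if st[i,4]<40: continue
            k=l==i; zt=np.percentile(W[k][:,2],90); t=W[k&(W[...,2]>zt-0.006)]
            r=cv2.minAreaRect((t[:,:2]*1000).astype(np.float32)); print(np.round(ce[i]),round(zt,4),[np.round(a,1) for a in r])
```

```text
top tray2 568 0.0258 [array([456.3, 184.1]), array([122. , 406.3]), np.float64(2.3)]
top tray3 832 0.0172 [array([ 471. , -213.7]), array([363.7, 183.9]), np.float64(82.5)]
scene tray2 281 0.0143 [array([452.1, 307.5]), array([109.8, 160.7]), np.float64(7.1)]
scene tray3 660 0.017 [array([ 666.3, -403.5]), array([174.5, 654.7]), np.float64(64.7)]
[298. 171.] 0.0608 [array([424.2,  67.2]), array([41.1, 39.9]), np.float64(88.4)]
[343. 194.] 0.0698 [array([573.4,  53.7]), array([47.1, 48.2]), np.float64(30.2)]
[386. 196.] 0.0521 [array([670.7, 114.5]), array([129.6,  46.4]), np.float64(13.8)]
[273. 208.] 0.0521 [array([437.5, -73.3]), array([60.2, 62.1]), np.float64(62.6)]
[309. 229.] 0.0611 [array([548.6, -73.1]), array([56.3, 62.5]), np.float64(55.3)]
[374. 235.] 0.0614 [array([694.7,  -6.3]), array([55.4, 57.9]), np.float64(5.5)]
[339. 260.] 0.0516 [array([ 663.5, -120. ]), array([41.6, 76.3]), np.float64(82.0)]
```

Run:
```python
from h import *
for n,o in(("top",.0035),("scene",.001)):
    f=np.load(n+"0.npz"); W=cloud(f)
    for nm,c in(("tray2",(.45,.30)),("tray3",(.46,-.31))):
        k=(W[...,2]-o>0.011)&(W[...,2]-o<0.019)&(abs(W[...,0]-c[0])<.13)&(abs(W[...,1]-c[1])<.13)
        nn,l,st,_=cv2.connectedComponentsWithStats(k.astype(np.uint8)); i=1+np.argmax(st[1:,4]); kk=(l==i)
        p=W[kk]; r=cv2.minAreaRect((p[:,:2]*1000).astype(np.float32)); print(n,nm,len(p),np.round(p[:,2].mean(),4),[np.round(a,1) for a in r])
```

```text
top tray2 262 0.0169 [array([433.7, 300.9]), array([ 72.5, 156.9]), np.float64(7.9)]
top tray3 408 0.0169 [array([ 458.5, -308.1]), array([150. , 168.2]), np.float64(75.3)]
scene tray2 237 0.0148 [array([452.1, 307.5]), array([109.8, 160.7]), np.float64(7.1)]
scene tray3 358 0.0145 [array([ 462.7, -305.9]), array([150.7, 160.5]), np.float64(75.3)]
```

Run:
```python
from h import *
f=np.load("top0.npz");T=f["cam_to_world"]
def ray(u,v,z):
    d=T[:3,:3]@np.array([(u-f["cx"])/f["fx"],(v-f["cy"])/f["fy"],1]); return T[:3,3]+d*(z-T[2,3])/d[2]
for cs in ([(53,130),(313,98),(327,278),(67,310)],[(517,38),(770,103),(708,384),(450,312)]):
    off=0 if cs[0][0]<400 else 255-100
    P=np.array([ray(150+a/4+off-0.4,180+b/4-.4,.017)[:2]*1000 for a,b in cs]); r=cv2.minAreaRect(P.astype(np.float32)); print(np.round(P,1).tolist(),P.mean(0),r)
```

```text
[[493.5, 388.2], [514.6, 232.1], [408.6, 218.2], [387.4, 371.4]] [451.0178643  302.48340001] ((450.8690185546875, 302.9504699707031), (107.3359375, 157.5269012451172), 7.7320876121521)
[[556.1, -255.3], [519.4, -399.7], [358.6, -356.8], [396.4, -212.8]] [ 457.62544135 -306.14424732] ((457.8744812011719, -306.2485046386719), (148.93080139160156, 166.90121459960938), 75.10848236083984)
```

```bash
cat > plan.py <<'E'
import sys, json, numpy as np
from station import arm
from scipy.spatial.transform import Rotation as Ro
tx,ty,tz,tyaw=map(float,sys.argv[1:5]); vmax=float(sys.argv[5]) if len(sys.argv)>5 else 40
s=arm.get_state(); p=np.array(s["eef_pos"])*1000; R=Ro.from_euler("xyz",s["ee_rot"])
print("t",round(s["t"],2),"p",np.round(p,1),"rpy",np.round(np.degrees(s["ee_rot"]),1),"w",round(s["width"]*1000,1),"F",np.round(s["force"],1),"q6",round(s["q"][5],2))
goal=np.array([tx,ty,tz]); G=Ro.from_euler("xyz",[-90,0,tyaw],degrees=True)
rv=(R.inv()*G).as_rotvec(degrees=True); d=goal-p
n=int(max(np.ceil(np.linalg.norm(d)/vmax),np.ceil(np.linalg.norm(rv)/7),1))
print("rows",n,"rotvec",np.round(rv,1))
for i in range(n):
    dp=R.inv().apply(d/n); r=rv/n
    print(f"{i+1:2d}", json.dumps({"dp":np.round(dp,0 if np.linalg.norm(d)>15 else 1).tolist(),"rotation":np.round(r,1).tolist()}))
    R=R*Ro.from_rotvec(r,degrees=True)
E
python3 plan.py 671 113 200 193
```

```text
t 0.1 p [152.3 657.1 204. ] rpy [-89.9   0.  166.9] w 87.8 F [-0.4  0.5  0.5] q6 -0.29
rows 19 rotvec [ -0.1 -26.1   0. ]
 1 {"dp": [-33.0, 0.0, 22.0], "rotation": [-0.0, -1.4, 0.0]}
 2 {"dp": [-33.0, 0.0, 23.0], "rotation": [-0.0, -1.4, 0.0]}
 3 {"dp": [-32.0, 0.0, 23.0], "rotation": [-0.0, -1.4, 0.0]}
 4 {"dp": [-31.0, 0.0, 24.0], "rotation": [-0.0, -1.4, 0.0]}
 5 {"dp": [-31.0, 0.0, 25.0], "rotation": [-0.0, -1.4, 0.0]}
 6 {"dp": [-30.0, 0.0, 26.0], "rotation": [-0.0, -1.4, 0.0]}
 7 {"dp": [-30.0, 0.0, 26.0], "rotation": [-0.0, -1.4, 0.0]}
 8 {"dp": [-29.0, 0.0, 27.0], "rotation": [-0.0, -1.4, 0.0]}
 9 {"dp": [-28.0, 0.0, 28.0], "rotation": [-0.0, -1.4, 0.0]}
10 {"dp": [-28.0, 0.0, 28.0], "rotation": [-0.0, -1.4, 0.0]}
11 {"dp": [-27.0, 0.0, 29.0], "rotation": [-0.0, -1.4, 0.0]}
12 {"dp": [-26.0, 0.0, 30.0], "rotation": [-0.0, -1.4, 0.0]}
13 {"dp": [-26.0, 0.0, 30.0], "rotation": [-0.0, -1.4, 0.0]}
14 {"dp": [-25.0, 0.0, 31.0], "rotation": [-0.0, -1.4, 0.0]}
15 {"dp": [-24.0, 0.0, 31.0], "rotation": [-0.0, -1.4, 0.0]}
16 {"dp": [-23.0, 0.0, 32.0], "rotation": [-0.0, -1.4, 0.0]}
17 {"dp": [-23.0, 0.0, 33.0], "rotation": [-0.0, -1.4, 0.0]}
18 {"dp": [-22.0, 0.0, 33.0], "rotation": [-0.0, -1.4, 0.0]}
19 {"dp": [-21.0, 0.0, 34.0], "rotation": [-0.0, -1.4, 0.0]}
```

Candidates in the top image:

| Object | Choice | Rejected look-alikes |
|---|---|---|
| Long stack | (278,138): four slots, white band | (377,142), which has two slots; big slatted boxes at (200,45) and (413,45) |
| Corner | brown (362,190) | blue (331,127) |
| Tape | lying roll (358,238) | dispenser roll (78,143) |
| Tube | open (302,180) | jar (295,242) |

The enlarged crop confirms these choices. The stack's long axis lies along world x, although the text says y. I'll go by the image.

Emit:
move_arm --deltas '[{"dp":[-33,0,22],"rotation":[0,-1.4,0]},{"dp":[-33,0,23],"rotation":[0,-1.4,0]},{"dp":[-32,0,23],"rotation":[0,-1.4,0]},{"dp":[-31,0,24],"rotation":[0,-1.4,0]},{"dp":[-31,0,25],"rotation":[0,-1.4,0]}]' --jaw 0 --squeeze 20

```text
t: 0.52
eef_pos: [0.288, 0.5125, 0.1994]
ee_rot: [-1.564, -0.001, 3.05]
force: [0.6, 0.5, 0.1]
width: 0.0878
```

Emit:
move_arm --deltas '[{"dp":[-30,0,26],"rotation":[0,-1.4,0]},{"dp":[-30,0,26],"rotation":[0,-1.4,0]},{"dp":[-29,0,27],"rotation":[0,-1.4,0]},{"dp":[-28,0,28],"rotation":[0,-1.4,0]},{"dp":[-28,0,28],"rotation":[0,-1.4,0]}]'

```text
t: 0.93
eef_pos: [0.4315, 0.3626, 0.1993]
ee_rot: [-1.562, -0.003, -3.103]
force: [0.6, 0.9, 0.7]
width: 0.0871
```

```bash
python3 plan.py 671 113 170 193
```

```text
t 0.93 p [431.5 362.6 199.3] rpy [ -89.5   -0.2 -177.8] w 87.1 F [0.6 0.9 0.7] q6 0.56
rows 9 rotvec [ -0.5 -10.8   0.2]
 1 {"dp": [-26.0, 3.0, 29.0], "rotation": [-0.1, -1.2, 0.0]}
 2 {"dp": [-25.0, 3.0, 29.0], "rotation": [-0.1, -1.2, 0.0]}
 3 {"dp": [-24.0, 3.0, 30.0], "rotation": [-0.1, -1.2, 0.0]}
 4 {"dp": [-24.0, 3.0, 30.0], "rotation": [-0.1, -1.2, 0.0]}
 5 {"dp": [-23.0, 3.0, 31.0], "rotation": [-0.1, -1.2, 0.0]}
 6 {"dp": [-22.0, 3.0, 31.0], "rotation": [-0.1, -1.2, 0.0]}
 7 {"dp": [-22.0, 3.0, 32.0], "rotation": [-0.1, -1.2, 0.0]}
 8 {"dp": [-21.0, 3.0, 32.0], "rotation": [-0.1, -1.2, 0.0]}
 9 {"dp": [-20.0, 3.0, 33.0], "rotation": [-0.1, -1.2, 0.0]}
```

Full tracking.

Emit:
move_arm --deltas '[{"dp":[-26,3,29],"rotation":[-0.1,-1.2,0]},{"dp":[-25,3,29],"rotation":[-0.1,-1.2,0]},{"dp":[-24,3,30],"rotation":[-0.1,-1.2,0]},{"dp":[-24,3,30],"rotation":[-0.1,-1.2,0]},{"dp":[-23,3,31],"rotation":[-0.1,-1.2,0]}]'

```text
t: 1.35
eef_pos: [0.5703, 0.2156, 0.1842]
ee_rot: [-1.572, -0.003, -2.992]
force: [0.9, 1.0, 1.0]
width: 0.0873
```

Emit:
move_arm --deltas '[{"dp":[-22,3,31],"rotation":[-0.1,-1.2,0]},{"dp":[-22,3,32],"rotation":[-0.1,-1.2,0]},{"dp":[-21,3,32],"rotation":[-0.1,-1.2,0]},{"dp":[-20,3,33],"rotation":[-0.1,-1.2,0]},{"dp":[0,0,0],"rotation":[0,0,0]}]'

```text
t: 1.77
eef_pos: [0.6834, 0.0929, 0.167]
ee_rot: [-1.579, -0.007, -2.906]
force: [0.4, -0.3, -0.1]
width: 0.0873
```

```bash
cat > wr.py <<'E'
import sys
from h import *
from station import arm
from scipy.spatial.transform import Rotation as Ro
name=sys.argv[1]
s=arm.get_state(); f=arm.grab_frame("wrist")
T=np.eye(4); T[:3,:3]=Ro.from_euler("xyz",s["ee_rot"]).as_matrix(); T[:3,3]=s["eef_pos"]
f["cam_to_world"]=T@np.array(f["mount"]); np.savez(name+".npz",**f)
cv2.imwrite(f"pics/{name}.png",f["pixels"][:,:,::-1])
W=cloud(f); z=W[...,2]; ok=f["z_map"]>0
H=(ok&(z>0.03)&(z<0.09)).astype(np.uint8)
n,l,st,ce=cv2.connectedComponentsWithStats(H)
for i in range(1,n):
    if st[i,4]<400: continue
    k=l==i; zt=np.percentile(W[k][:,2],90); t=W[k&(abs(z-zt)<0.005)]
    r=cv2.minAreaRect((t[:,:2]*1000).astype(np.float32)); print(np.round(ce[i]),st[i,:4],round(zt,4),[np.round(a,1) for a in r])
print("bench z",np.round(np.percentile(z[ok&(abs(z)<.01)],[20,50,80]),4))
E
python3 wr.py w1; python3 plan.py 671 113 90 193
```

```text
[216.  13.] [105   0 178  36] 0.0829 [array([820. , 207.2]), array([14.6, 84.6]), np.float64(12.9)]
[586.  58.] [518   0 122 126] 0.0896 [array([ 867.5, -126.5]), array([78.9, 63.7]), np.float64(85.0)]
[64. 67.] [ 15   9 101 116] 0.0497 [array([731.4, 359.6]), array([93.6, 25.5]), np.float64(46.9)]
[423.  62.] [358  10 137 105] 0.0459 [array([827.8,  19. ]), array([ 90.7, 121.5]), np.float64(11.5)]
[296. 188.] [277 132  39 115] 0.051 [array([670.4, 113.3]), array([130.4,  40. ]), np.float64(13.4)]
[416. 192.] [381 167  62  61] 0.0607 [array([694.3,  -7.6]), array([56.5, 56.4]), np.float64(6.4)]
[496. 219.] [472 205  54  23] 0.0507 [array([ 696.5, -123.1]), array([20.9, 45. ]), np.float64(15.3)]
[328. 294.] [307 283  43  25] 0.0703 [array([565.3,  50.9]), array([33.6, 48.4]), np.float64(13.6)]
bench z [-0.0001  0.0006  0.0013]
t 1.82 p [682.   94.5 167.2] rpy [ -90.5   -0.4 -166.6] w 87.6 F [-0.3 -0.4 -0.7] q6 1.4
rows 3 rotvec [0.5 0.4 0.4]
 1 {"dp": [2.0, 26.0, -7.0], "rotation": [0.2, 0.1, 0.1]}
 2 {"dp": [2.0, 26.0, -7.0], "rotation": [0.2, 0.1, 0.1]}
 3 {"dp": [2.0, 26.0, -7.0], "rotation": [0.2, 0.1, 0.1]}
```

View pics/w1.png

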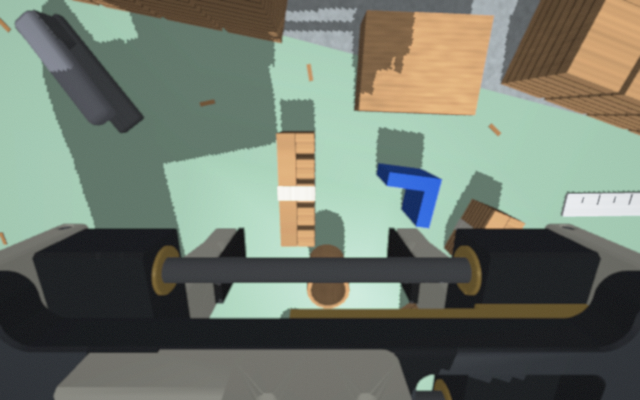

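Wrist view: the long stack with four slots is at (296,188), clear of the blue corner at (410,195). The measurement agrees with the top camera to about 1 mm.

Emit:
move_arm --deltas '[{"dp":[6,20,-21],"rotation":[0.3,0.4,0.3]},{"dp":[0,30,0],"rotation":[0,0,0]},{"dp":[0,20,0],"rotation":[0,0,0]},{"dp":[0,0,0],"rotation":[0,0,0]}]'

```text
t: 2.15
eef_pos: [0.6706, 0.114, 0.0953]
ee_rot: [-1.575, -0.001, -2.92]
force: [-0.3, 0.0, -0.9]
width: 0.0878
```

```bash
python3 plan.py 670.5 113 20 193.3
```

```text
t 2.15 p [670.6 114.   95.3] rpy [-9.020e+01 -1.000e-01 -1.673e+02] w 87.8 F [-0.3  0.  -0.9] q6 1.34
rows 2 rotvec [ 0.2 -0.6  0.1]
 1 {"dp": [0.0, 38.0, 1.0], "rotation": [0.1, -0.3, 0.0]}
 2 {"dp": [0.0, 38.0, 1.0], "rotation": [0.1, -0.3, 0.0]}
```

Emit:
move_arm --deltas '[{"dp":[0,30,1],"rotation":[0.1,-0.3,0]},{"dp":[0,28,0],"rotation":[0.1,-0.3,0]},{"dp":[0,14,0],"rotation":[0,0,0]},{"dp":[0,3,0],"rotation":[0,0,0]}]'

```text
t: 2.48
eef_pos: [0.6714, 0.1165, 0.0227]
ee_rot: [-1.571, 0.003, -2.905]
force: [-0.9, 0.4, 0.3]
width: 0.0875
```

Emit:
move_arm --deltas '[{"dp":[0,0,0],"rotation":[0,0,0]},{"dp":[0,0,0],"rotation":[0,0,0]},{"dp":[0,0,0],"rotation":[0,0,0]},{"dp":[0,0,0],"rotation":[0,0,0]}]' --jaw 255 --squeeze 25

```text
t: 2.82
eef_pos: [0.6728, 0.1185, 0.0269]
ee_rot: [-1.571, 0.006, -2.903]
force: [0.2, -0.5, -0.3]
width: 0.0665
```

```bash
python3 plan.py 670.5 113 20 193.3
```

```text
t 2.82 p [672.8 118.5  26.9] rpy [ -90.     0.4 -166.3] w 66.5 F [ 0.2 -0.5 -0.3] q6 1.35
rows 1 rotvec [ 0.   0.4 -0.4]
 1 {"dp": [3.6, 6.9, 4.8], "rotation": [0.0, 0.4, -0.4]}
```

Emit:
move_arm --deltas '[{"dp":[3,6,5],"rotation":[0,0.4,-0.4]},{"dp":[0,0,0],"rotation":[0,0,0]},{"dp":[0,0,0],"rotation":[0,0,0]}]'

```text
t: 3.07
eef_pos: [0.6727, 0.1132, 0.0238]
ee_rot: [-1.572, 0.004, -2.91]
force: [-0.0, 0.0, -0.5]
width: 0.0464
```

```bash
python3 plan.py 670.5 113 20 193.3
```

```text
t 3.07 p [672.7 113.2  23.8] rpy [ -90.     0.2 -166.7] w 46.4 F [-0.   0.  -0.5] q6 1.35
rows 1 rotvec [ 0.  -0.  -0.2]
 1 {"dp": [2.2, 3.8, -0.3], "rotation": [0.0, -0.0, -0.2]}
```

Emit:
move_arm --deltas '[{"dp":[2,4,0],"rotation":[0,0,-0.2]},{"dp":[0,1,0],"rotation":[0,0,0]},{"dp":[0,0,0],"rotation":[0,0,0]},{"dp":[0,0,0],"rotation":[0,0,0]},{"dp":[0,0,0],"rotation":[0,0,0]}]'

```text
t: 3.48
eef_pos: [0.6714, 0.1132, 0.0206]
ee_rot: [-1.573, 0.003, -2.911]
force: [-0.3, 0.7, 2.1]
width: 0.0392
```

```bash
python3 plan.py 670.5 113 110 193.3
```

```text
t 3.48 p [671.4 113.2  20.6] rpy [ -90.1    0.2 -166.8] w 39.2 F [-0.3  0.7  2.1] q6 1.35
rows 3 rotvec [ 0.1 -0.1 -0.2]
 1 {"dp": [0.0, -30.0, -0.0], "rotation": [0.0, -0.0, -0.1]}
 2 {"dp": [0.0, -30.0, -0.0], "rotation": [0.0, -0.0, -0.1]}
 3 {"dp": [0.0, -30.0, -0.0], "rotation": [0.0, -0.0, -0.1]}
```

Emit:
move_arm --deltas '[{"dp":[0,-15,0],"rotation":[0,0,0]},{"dp":[0,-30,0],"rotation":[0,0,0]},{"dp":[0,-30,0],"rotation":[0,0,0]},{"dp":[0,-25,0],"rotation":[0,0,0]}]'

```text
t: 3.82
eef_pos: [0.665, 0.1106, 0.1131]
ee_rot: [-1.571, -0.016, -2.913]
force: [1.2, -0.7, -1.4]
width: 0.0393
```

```bash
python3 plan.py 448.6 -346.7 125 165.3 38
```

```text
t 3.82 p [665.  110.6 113.1] rpy [ -90.    -0.9 -166.9] w 39.3 F [ 1.2 -0.7 -1.4] q6 1.35
rows 14 rotvec [-0.2 27.8  0.9]
 1 {"dp": [22.0, -0.0, 28.0], "rotation": [-0.0, 2.0, 0.1]}
 2 {"dp": [21.0, -1.0, 29.0], "rotation": [-0.0, 2.0, 0.1]}
 3 {"dp": [20.0, -1.0, 30.0], "rotation": [-0.0, 2.0, 0.1]}
 4 {"dp": [19.0, -1.0, 30.0], "rotation": [-0.0, 2.0, 0.1]}
 5 {"dp": [18.0, -1.0, 31.0], "rotation": [-0.0, 2.0, 0.1]}
 6 {"dp": [17.0, -1.0, 32.0], "rotation": [-0.0, 2.0, 0.1]}
 7 {"dp": [16.0, -1.0, 32.0], "rotation": [-0.0, 2.0, 0.1]}
 8 {"dp": [15.0, -1.0, 33.0], "rotation": [-0.0, 2.0, 0.1]}
 9 {"dp": [14.0, -1.0, 33.0], "rotation": [-0.0, 2.0, 0.1]}
10 {"dp": [13.0, -1.0, 34.0], "rotation": [-0.0, 2.0, 0.1]}
11 {"dp": [12.0, -1.0, 34.0], "rotation": [-0.0, 2.0, 0.1]}
12 {"dp": [10.0, -1.0, 35.0], "rotation": [-0.0, 2.0, 0.1]}
13 {"dp": [9.0, -1.0, 35.0], "rotation": [-0.0, 2.0, 0.1]}
14 {"dp": [8.0, -1.0, 35.0], "rotation": [-0.0, 2.0, 0.1]}
```

Emit:
move_arm --deltas '[{"dp":[12,0,15],"rotation":[0,2,0.3]},{"dp":[21,-3,29],"rotation":[0,2,0.3]},{"dp":[20,-3,30],"rotation":[0,2,0.1]},{"dp":[19,-2,30],"rotation":[0,2,0.1]},{"dp":[18,-1,31],"rotation":[0,2,0.1]}]'

```text
t: 4.23
eef_pos: [0.5996, -0.0346, 0.1265]
ee_rot: [-1.572, 0.009, -3.085]
force: [1.4, -0.6, -1.4]
width: 0.0393
```

Emit:
move_arm --deltas '[{"dp":[17,-1,32],"rotation":[0,2,0]},{"dp":[16,-1,32],"rotation":[0,2,0]},{"dp":[15,-1,33],"rotation":[0,2,0]},{"dp":[14,-1,33],"rotation":[0,2,0]},{"dp":[13,-1,34],"rotation":[0,2,0]}]'

```text
t: 4.65
eef_pos: [0.5146, -0.2042, 0.1289]
ee_rot: [-1.574, 0.006, 3.015]
force: [-0.6, -1.4, -1.1]
width: 0.0394
```

```bash
python3 plan.py 448.6 -346.7 110 165.3 34
```

```text
t 4.65 p [ 514.6 -204.2  128.9] rpy [-90.2   0.3 172.8] w 39.4 F [-0.6 -1.4 -1.1] q6 1.47
rows 5 rotvec [ 0.2  7.5 -0.3]
 1 {"dp": [10.0, 4.0, 30.0], "rotation": [0.0, 1.5, -0.1]}
 2 {"dp": [9.0, 4.0, 30.0], "rotation": [0.0, 1.5, -0.1]}
 3 {"dp": [8.0, 4.0, 30.0], "rotation": [0.0, 1.5, -0.1]}
 4 {"dp": [7.0, 4.0, 31.0], "rotation": [0.0, 1.5, -0.1]}
 5 {"dp": [6.0, 4.0, 31.0], "rotation": [0.0, 1.5, -0.1]}
```

Emit:
move_arm --deltas '[{"dp":[10,3,30],"rotation":[0,1.5,-0.1]},{"dp":[9,3,30],"rotation":[0,1.5,-0.1]},{"dp":[8,3,30],"rotation":[0,1.5,-0.1]},{"dp":[6,3,22],"rotation":[0,1.2,0]},{"dp":[4,3,14],"rotation":[0,0.8,0]}]'

```text
t: 5.07
eef_pos: [0.4488, -0.33, 0.112]
ee_rot: [-1.575, -0.002, 2.89]
force: [-0.3, 0.7, -0.9]
width: 0.0397
```

```bash
python3 wr.py w2 >/dev/null; python3 plan.py 448.6 -346.7 60 165.3 34
```

```text
t 5.12 p [ 447.3 -330.9  111.1] rpy [-90.2  -0.2 165.5] w 39.9 F [-0.6 -2.2 -2.4] q6 1.61
rows 2 rotvec [0.2 0.2 0.2]
 1 {"dp": [-3.0, 26.0, 8.0], "rotation": [0.1, 0.1, 0.1]}
 2 {"dp": [-3.0, 26.0, 8.0], "rotation": [0.1, 0.1, 0.1]}
```

View pics/w2.png

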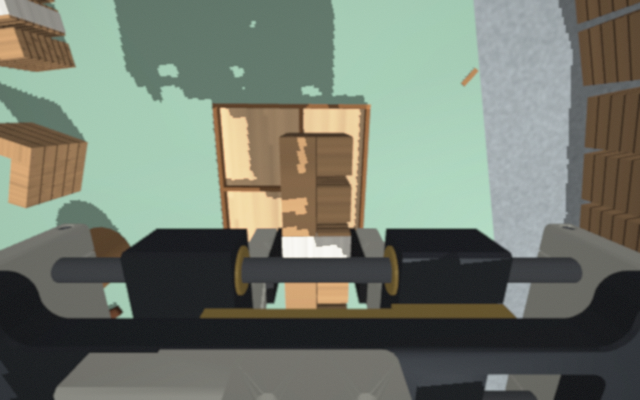

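Run:
```python
from h import *
f=np.load("w2.npz");T=f["cam_to_world"]
def ray(u,v,z):
    d=T[:3,:3]@np.array([(u-f["cx"])/f["fx"],(v-f["cy"])/f["fy"],1]); return T[:3,3]+d*(z-T[2,3])/d[2]
for p in((213,104),(302,105),(369,104)): print(p,np.round(ray(*p,.015)*1000,1))
a=np.radians(-14.7);R=np.array([[np.cos(a),-np.sin(a)],[np.sin(a),np.cos(a)]])
print([ (R@np.array(q)+[459,-307]).round(1) for q in((84,75),(84,-7),(84,-75))])
```

```text
(213, 104) [ 556.  -256.9   15. ]
(302, 105) [ 534.3 -338.    15. ]
(369, 104) [ 519.6 -399.5   15. ]
[array([ 559.3, -255.8]), array([ 538.5, -335.1]), array([ 521.2, -400.9])]
```

Emit:
move_arm --deltas '[{"dp":[-3,15,9],"rotation":[0.1,0.1,0.1]},{"dp":[-1,20,5],"rotation":[0.1,0.1,0.1]},{"dp":[0,12,2],"rotation":[0,0,0]},{"dp":[0,3,0],"rotation":[0,0,0]}]'

```text
t: 5.45
eef_pos: [0.4448, -0.3503, 0.0589]
ee_rot: [-1.571, 0.0, 2.879]
force: [-0.6, -0.3, -2.1]
width: 0.0395
```

```bash
python3 plan.py 447 -346.7 24.5 165.3 34
```

```text
t 5.45 p [ 444.8 -350.3   58.9] rpy [-90.   0. 165.] w 39.5 F [-0.6 -0.3 -2.1] q6 1.63
rows 2 rotvec [ 0.  -0.3 -0. ]
 1 {"dp": [-1.0, 17.0, -2.0], "rotation": [0.0, -0.2, -0.0]}
 2 {"dp": [-1.0, 17.0, -2.0], "rotation": [0.0, -0.2, -0.0]}
```

Emit:
move_arm --deltas '[{"dp":[-1,12,-2],"rotation":[0,-0.2,0]},{"dp":[-1,10,-1],"rotation":[0,-0.1,0]},{"dp":[0,6,0],"rotation":[0,0,0]},{"dp":[0,2,0],"rotation":[0,0,0]},{"dp":[0,0,0],"rotation":[0,0,0]}]'

```text
t: 5.87
eef_pos: [0.4467, -0.3472, 0.0264]
ee_rot: [-1.571, -0.003, 2.885]
force: [-0.8, 1.1, -0.9]
width: 0.0397
```

```bash
python3 plan.py 447 -346.7 24.5 165.3 34
```

```text
t 5.87 p [ 446.7 -347.2   26.4] rpy [-90.   -0.2 165.3] w 39.7 F [-0.8  1.1 -0.9] q6 1.63
rows 1 rotvec [ 0.  -0.   0.2]
 1 {"dp": [-0.2, 1.9, -0.6], "rotation": [0.0, -0.0, 0.2]}
```

Emit:
move_arm --deltas '[{"dp":[0,2,0],"rotation":[0,0,0]},{"dp":[0,1,0],"rotation":[0,0,0]},{"dp":[0,0,0],"rotation":[0,0,0]}]'

```text
t: 6.12
eef_pos: [0.4474, -0.3473, 0.025]
ee_rot: [-1.571, -0.002, 2.886]
force: [-0.6, -0.0, -2.6]
width: 0.0396
```

Emit:
move_arm --deltas '[{"dp":[0,1,0],"rotation":[0,0,0]},{"dp":[0,1,0],"rotation":[0,0,0]},{"dp":[0,0,0],"rotation":[0,0,0]}]'

```text
t: 6.37
eef_pos: [0.4481, -0.3475, 0.0248]
ee_rot: [-1.571, 0.001, 2.886]
force: [-0.5, -0.8, -1.8]
width: 0.0399
```

Emit:
move_arm --deltas '[{"dp":[0,2,0],"rotation":[0,0,0]},{"dp":[0,2,0],"rotation":[0,0,0]}]'

```text
t: 6.53
eef_pos: [0.4487, -0.3474, 0.0241]
ee_rot: [-1.57, 0.002, 2.888]
force: [-7.9, 11.0, 26.7]
width: 0.0397
```

Emit:
move_arm --deltas '[{"dp":[0,0,0],"rotation":[0,0,0]},{"dp":[0,0,0],"rotation":[0,0,0]},{"dp":[0,0,0],"rotation":[0,0,0]},{"dp":[0,0,0],"rotation":[0,0,0]}]' --jaw 85

```text
t: 6.87
eef_pos: [0.4504, -0.3478, 0.0259]
ee_rot: [-1.57, 0.006, 2.888]
force: [0.2, 0.6, -0.2]
width: 0.0571
```

```bash
python3 plan.py 447 -346.7 130 165.3 40
```

```text
t 6.87 p [ 450.4 -347.8   25.9] rpy [-89.9   0.4 165.5] w 57.1 F [ 0.2  0.6 -0.2] q6 1.63
rows 3 rotvec [-0.1  0.2 -0.4]
 1 {"dp": [1.0, -35.0, -0.0], "rotation": [-0.0, 0.1, -0.1]}
 2 {"dp": [1.0, -35.0, -0.0], "rotation": [-0.0, 0.1, -0.1]}
 3 {"dp": [1.0, -35.0, -0.0], "rotation": [-0.0, 0.1, -0.1]}
```

Emit:
move_arm --deltas '[{"dp":[0,-35,0],"rotation":[0,0,-0.1]},{"dp":[0,-38,0],"rotation":[0,0,-0.1]},{"dp":[0,-38,0],"rotation":[0,0,-0.1]}]' --jaw 0

```text
t: 7.12
eef_pos: [0.4442, -0.3452, 0.1301]
ee_rot: [-1.572, -0.018, 2.886]
force: [1.7, -1.1, 0.0]
width: 0.073
```

```bash
python3 plan.py 572.5 52 160 75.3 38
```

```text
t 7.12 p [ 444.2 -345.2  130.1] rpy [-90.1  -1.  165.4] w 73.0 F [ 1.7 -1.1  0. ] q6 1.63
rows 13 rotvec [-0.7 90.1  0.9]
 1 {"dp": [-2.0, -2.0, -32.0], "rotation": [-0.1, 6.9, 0.1]}
 2 {"dp": [2.0, -2.0, -32.0], "rotation": [-0.1, 6.9, 0.1]}
 3 {"dp": [6.0, -2.0, -32.0], "rotation": [-0.1, 6.9, 0.1]}
 4 {"dp": [10.0, -2.0, -31.0], "rotation": [-0.1, 6.9, 0.1]}
 5 {"dp": [13.0, -2.0, -29.0], "rotation": [-0.1, 6.9, 0.1]}
 6 {"dp": [17.0, -2.0, -27.0], "rotation": [-0.1, 6.9, 0.1]}
 7 {"dp": [20.0, -2.0, -25.0], "rotation": [-0.1, 6.9, 0.1]}
 8 {"dp": [23.0, -2.0, -23.0], "rotation": [-0.1, 6.9, 0.1]}
 9 {"dp": [25.0, -2.0, -20.0], "rotation": [-0.1, 6.9, 0.1]}
10 {"dp": [28.0, -2.0, -16.0], "rotation": [-0.1, 6.9, 0.1]}
11 {"dp": [29.0, -2.0, -13.0], "rotation": [-0.1, 6.9, 0.1]}
12 {"dp": [31.0, -2.0, -9.0], "rotation": [-0.1, 6.9, 0.1]}
13 {"dp": [32.0, -2.0, -6.0], "rotation": [-0.1, 6.9, 0.1]}
```

Emit:
move_arm --deltas '[{"dp":[-2,-5,-32],"rotation":[0,6.9,0.3]},{"dp":[2,-3,-32],"rotation":[-0.3,6.9,0.2]},{"dp":[6,-2,-32],"rotation":[-0.2,6.9,0]},{"dp":[10,-2,-31],"rotation":[0,6.9,0]},{"dp":[13,-2,-29],"rotation":[0,6.9,0]}]'

```text
t: 7.53
eef_pos: [0.4986, -0.1962, 0.1543]
ee_rot: [-1.582, 0.003, 2.275]
force: [1.0, -0.7, -0.4]
width: 0.0875
```

Emit:
move_arm --deltas '[{"dp":[17,-2,-27],"rotation":[0,6.9,0]},{"dp":[20,-2,-25],"rotation":[0,6.9,0]},{"dp":[23,-2,-23],"rotation":[0,6.9,0]},{"dp":[25,-2,-20],"rotation":[0,6.9,0]},{"dp":[28,-2,-16],"rotation":[0,6.9,0]}]'

```text
t: 7.95
eef_pos: [0.5494, -0.0385, 0.1658]
ee_rot: [-1.583, -0.004, 1.659]
force: [0.5, -0.6, 0.2]
width: 0.0876
```

```bash
python3 plan.py 572.5 52 150 75.3 30
```

```text
t 7.95 p [549.4 -38.5 165.8] rpy [-90.7  -0.2  95.1] w 87.6 F [ 0.5 -0.6  0.2] q6 -0.19
rows 4 rotvec [ 0.6 19.8  0.4]
 1 {"dp": [22.0, 4.0, -8.0], "rotation": [0.2, 4.9, 0.1]}
 2 {"dp": [23.0, 4.0, -6.0], "rotation": [0.2, 4.9, 0.1]}
 3 {"dp": [23.0, 4.0, -4.0], "rotation": [0.2, 4.9, 0.1]}
 4 {"dp": [23.0, 4.0, -2.0], "rotation": [0.2, 4.9, 0.1]}
```

Emit:
move_arm --deltas '[{"dp":[22,4,-8],"rotation":[0.2,4.9,0.1]},{"dp":[22,4,-6],"rotation":[0.2,4.9,0.1]},{"dp":[18,4,-4],"rotation":[0.2,3.5,0.1]},{"dp":[10,4,-1],"rotation":[0.2,2,0.1]},{"dp":[3,10,0],"rotation":[0,0,0]}]'

```text
t: 8.37
eef_pos: [0.575, 0.0464, 0.1409]
ee_rot: [-1.573, -0.001, 1.376]
force: [0.1, -0.0, 0.4]
width: 0.0877
```

```bash
python3 wr.py w3;  python3 plan.py 572.5 52 90 75.3 30
```

```text
[183.  30.] [131   0 102  61] 0.0509 [array([ 662.8, -121.7]), array([41.7, 76.8]), np.float64(81.6)]
[443.  34.] [405   0  79  73] 0.0519 [array([437.1, -71.5]), array([54.2, 61.6]), np.float64(78.7)]
[316.  43.] [278   7  86  79] 0.0608 [array([548.3, -75. ]), array([56.6, 56. ]), np.float64(55.0)]
[11. 90.] [ 0 56 33 61] 0.0512 [array([ 837.9, -100.2]), array([37.2, 13.4]), np.float64(63.1)]
[176. 161.] [143 127  73  75] 0.0606 [array([693.4,  -7.1]), array([57.3, 55.9]), np.float64(6.3)]
[ 72. 191.] [  4 142 139  90] 0.0456 [array([829.1,   8. ]), array([93.2, 96.5]), np.float64(11.0)]
[467. 183.] [439 160  56  46] 0.0607 [array([424.1,  65.6]), array([39.3, 38.7]), np.float64(69.7)]
[321. 202.] [296 172  52  58] 0.0703 [array([571. ,  52.6]), array([49.2, 48.6]), np.float64(77.5)]
bench z [-0.0001  0.0006  0.0013]
t 8.42 p [573.2  46.  137.9] rpy [-89.9   0.   78.9] w 87.6 F [-0.4 -0.7 -2.2] q6 -0.61
rows 2 rotvec [-0.1  3.6 -0. ]
 1 {"dp": [3.0, 24.0, 1.0], "rotation": [-0.0, 1.8, -0.0]}
 2 {"dp": [3.0, 24.0, 1.0], "rotation": [-0.0, 1.8, -0.0]}
```

View pics/w3.png

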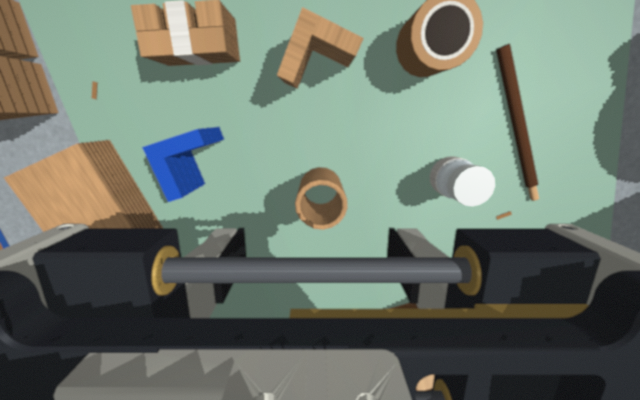

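Tube at (321,202), directly ahead and unobstructed.

Emit:
move_arm --deltas '[{"dp":[6,20,2],"rotation":[0,3,0]},{"dp":[2,32,1],"rotation":[0,0.6,0]},{"dp":[0,25,0],"rotation":[0,0,0]},{"dp":[0,8,0],"rotation":[0,0,0]}]'

```text
t: 8.75
eef_pos: [0.5723, 0.053, 0.0505]
ee_rot: [-1.573, -0.002, 1.318]
force: [-0.2, -0.6, -1.0]
width: 0.0878
```

```bash
python3 plan.py 571 52.5 25 75.3 30
```

```text
t 8.75 p [572.3  53.   50.5] rpy [-90.1  -0.1  75.5] w 87.8 F [-0.2 -0.6 -1. ] q6 -0.69
rows 1 rotvec [0.1 0.2 0.1]
 1 {"dp": [-1.0, 26.0, 1.0], "rotation": [0.1, 0.2, 0.1]}
```

Emit:
move_arm --deltas '[{"dp":[-1,14,1],"rotation":[0.1,0.2,0.1]},{"dp":[0,8,0],"rotation":[0,0,0]},{"dp":[0,2,0],"rotation":[0,0,0]},{"dp":[0,0,0],"rotation":[0,0,0]},{"dp":[0,0,0],"rotation":[0,0,0]}]' --jaw 255 --squeeze 20

```text
t: 9.17
eef_pos: [0.5694, 0.0485, 0.0243]
ee_rot: [-1.567, 0.004, 1.316]
force: [0.8, -0.4, -0.5]
width: 0.0598
```

```bash
python3 plan.py 571 52.5 25 75.3 30
```

```text
t 9.17 p [569.4  48.5  24.3] rpy [-89.8   0.2  75.4] w 59.8 F [ 0.8 -0.4 -0.5] q6 -0.68
rows 1 rotvec [-0.2  0.1 -0.2]
 1 {"dp": [4.2, -0.7, -0.5], "rotation": [-0.2, 0.1, -0.2]}
```

Emit:
move_arm --deltas '[{"dp":[4,0,0],"rotation":[-0.2,0.1,-0.2]},{"dp":[0,0,0],"rotation":[0,0,0]},{"dp":[0,0,0],"rotation":[0,0,0]},{"dp":[0,0,0],"rotation":[0,0,0]}]'

```text
t: 9.5
eef_pos: [0.5727, 0.0534, 0.0276]
ee_rot: [-1.576, -0.004, 1.315]
force: [0.0, 0.1, 0.3]
width: 0.0502
```

```bash
python3 plan.py 571 52.5 135 75.3 30
```

```text
t 9.5 p [572.7  53.4  27.6] rpy [-90.3  -0.2  75.3] w 50.2 F [0.  0.1 0.3] q6 -0.69
rows 4 rotvec [0.3 0.  0.2]
 1 {"dp": [-0.0, -27.0, 0.0], "rotation": [0.1, 0.0, 0.1]}
 2 {"dp": [-0.0, -27.0, 0.0], "rotation": [0.1, 0.0, 0.1]}
 3 {"dp": [-0.0, -27.0, 0.0], "rotation": [0.1, 0.0, 0.1]}
 4 {"dp": [-0.0, -27.0, 0.0], "rotation": [0.1, 0.0, 0.1]}
```

Emit:
move_arm --deltas '[{"dp":[0,-15,0],"rotation":[0.1,0,0]},{"dp":[0,-32,0],"rotation":[0.1,0,0.1]},{"dp":[0,-35,0],"rotation":[0,0,0]},{"dp":[0,-25,0],"rotation":[0,0,0]}]'

```text
t: 9.83
eef_pos: [0.5682, 0.052, 0.1328]
ee_rot: [-1.562, 0.005, 1.315]
force: [1.6, 0.5, 0.2]
width: 0.0501
```

```bash
python3 plan.py 426 -265.7 130 75.3 38
```

```text
t 9.83 p [568.2  52.  132.8] rpy [-89.5   0.3  75.3] w 50.1 F [1.6 0.5 0.2] q6 -0.69
rows 10 rotvec [-0.5  0.  -0.3]
 1 {"dp": [-34.0, 0.0, 6.0], "rotation": [-0.0, 0.0, -0.0]}
 2 {"dp": [-34.0, 0.0, 6.0], "rotation": [-0.0, 0.0, -0.0]}
 3 {"dp": [-34.0, 0.0, 6.0], "rotation": [-0.0, 0.0, -0.0]}
 4 {"dp": [-34.0, 0.0, 6.0], "rotation": [-0.0, 0.0, -0.0]}
 5 {"dp": [-34.0, 0.0, 6.0], "rotation": [-0.0, 0.0, -0.0]}
 6 {"dp": [-34.0, 0.0, 6.0], "rotation": [-0.0, 0.0, -0.0]}
 7 {"dp": [-34.0, 0.0, 6.0], "rotation": [-0.0, 0.0, -0.0]}
 8 {"dp": [-34.0, 0.0, 6.0], "rotation": [-0.0, 0.0, -0.0]}
 9 {"dp": [-34.0, 0.0, 6.0], "rotation": [-0.0, 0.0, -0.0]}
10 {"dp": [-34.0, 0.0, 6.0], "rotation": [-0.0, 0.0, -0.0]}
```

Emit:
move_arm --deltas '[{"dp":[-20,0,4],"rotation":[-0.3,0,-0.2]},{"dp":[-34,0,6],"rotation":[-0.2,0,-0.1]},{"dp":[-36,0,6],"rotation":[0,0,0]},{"dp":[-36,0,6],"rotation":[0,0,0]},{"dp":[-36,0,6],"rotation":[0,0,0]}]'

```text
t: 10.25
eef_pos: [0.5055, -0.0963, 0.1405]
ee_rot: [-1.588, -0.009, 1.326]
force: [1.3, -0.3, -0.2]
width: 0.0498
```

```bash
python3 plan.py 426 -265.7 120 75.3 36
```

```text
t 10.25 p [505.5 -96.3 140.5] rpy [-91.   -0.5  76. ] w 49.8 F [ 1.3 -0.3 -0.2] q6 -0.44
rows 6 rotvec [1.  0.6 0.5]
 1 {"dp": [-31.0, 3.0, 6.0], "rotation": [0.2, 0.1, 0.1]}
 2 {"dp": [-31.0, 3.0, 6.0], "rotation": [0.2, 0.1, 0.1]}
 3 {"dp": [-31.0, 3.0, 6.0], "rotation": [0.2, 0.1, 0.1]}
 4 {"dp": [-31.0, 3.0, 6.0], "rotation": [0.2, 0.1, 0.1]}
 5 {"dp": [-31.0, 3.0, 6.0], "rotation": [0.2, 0.1, 0.1]}
 6 {"dp": [-31.0, 3.0, 6.0], "rotation": [0.2, 0.1, 0.1]}
```

Emit:
move_arm --deltas '[{"dp":[-33,3,6],"rotation":[0.3,0.2,0.2]},{"dp":[-33,3,6],"rotation":[0.3,0.1,0.1]},{"dp":[-33,3,6],"rotation":[0.2,0.1,0.1]},{"dp":[-30,3,6],"rotation":[0.2,0.1,0.1]},{"dp":[-24,3,5],"rotation":[0,0,0]}]'

```text
t: 10.67
eef_pos: [0.4335, -0.245, 0.1255]
ee_rot: [-1.575, -0.002, 1.318]
force: [-0.3, 0.2, -0.6]
width: 0.0499
```

```bash
python3 plan.py 426 -265.7 90 75.3 36
```

```text
t 10.67 p [ 433.5 -245.   125.5] rpy [-90.2  -0.1  75.5] w 49.9 F [-0.3  0.2 -0.6] q6 -0.13
rows 2 rotvec [0.2 0.2 0.1]
 1 {"dp": [-11.0, 18.0, 1.0], "rotation": [0.1, 0.1, 0.1]}
 2 {"dp": [-11.0, 18.0, 1.0], "rotation": [0.1, 0.1, 0.1]}
```

Emit:
move_arm --deltas '[{"dp":[-11,12,1],"rotation":[0.1,0.1,0.1]},{"dp":[-4,18,1],"rotation":[0,0,0]},{"dp":[0,18,0],"rotation":[0,0,0]},{"dp":[0,8,0],"rotation":[0,0,0]},{"dp":[0,2,0],"rotation":[0,0,0]}]'

```text
t: 11.08
eef_pos: [0.4233, -0.2651, 0.0663]
ee_rot: [-1.577, -0.001, 1.308]
force: [0.1, -0.2, -0.6]
width: 0.0498
```

```bash
python3 wr.py w4; python3 plan.py 426 -265.7 32 75.3 36
```

```text
[247. 119.] [147  87 200  64] 0.0549 [array([ 448.2, -347.3]), array([ 40.5, 130.4]), np.float64(74.4)]
[316. 201.] [280 186  75  43] 0.0865 [array([ 418.1, -281.2]), array([15.7, 46.3]), np.float64(73.2)]
[317. 246.] [285 232  65  25] 0.0805 [array([ 425.1, -256.3]), array([13.4, 39.5]), np.float64(75.5)]
bench z [-0.0001  0.0006  0.0014]
t 11.13 p [ 423.3 -265.    66.4] rpy [-90.3  -0.   75. ] w 49.9 F [ 0.5  0.  -1.1] q6 -0.1
rows 1 rotvec [ 0.3 -0.3  0. ]
 1 {"dp": [-0.0, 34.0, -3.0], "rotation": [0.3, -0.3, 0.0]}
```

View pics/w4.png

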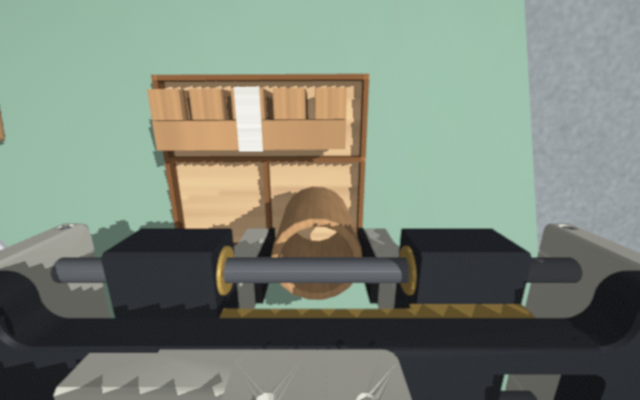

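The long stack at (247,119) lies flat (top at 54.9 mm), centred in its compartment. The tube hangs over the near cell.

Emit:
move_arm --deltas '[{"dp":[0,15,-3],"rotation":[0.3,-0.3,0]},{"dp":[0,10,0],"rotation":[0,0,0]},{"dp":[0,6,0],"rotation":[0,0,0]},{"dp":[0,1,0],"rotation":[0,0,0]}]'

```text
t: 11.47
eef_pos: [0.4288, -0.2655, 0.036]
ee_rot: [-1.576, -0.0, 1.317]
force: [-0.7, 0.6, -0.0]
width: 0.05
```

```bash
python3 plan.py 426 -265.7 32 75.3 36
```

```text
t 11.47 p [ 428.8 -265.5   36. ] rpy [-90.3  -0.   75.4] w 50.0 F [-0.7  0.6 -0. ] q6 -0.09
rows 1 rotvec [0.3 0.1 0. ]
 1 {"dp": [-0.9, 4.0, 2.7], "rotation": [0.3, 0.1, 0.0]}
```

Emit:
move_arm --deltas '[{"dp":[-1,3,2],"rotation":[0.3,0.1,0]},{"dp":[0,2,0],"rotation":[0,0,0]},{"dp":[0,1,0],"rotation":[0,0,0]}]'

```text
t: 11.72
eef_pos: [0.4272, -0.2657, 0.0307]
ee_rot: [-1.571, -0.0, 1.316]
force: [0.3, -0.8, 0.0]
width: 0.05
```

Emit:
move_arm --deltas '[{"dp":[0,2,0],"rotation":[0,0,0]}]'

```text
t: 11.8
eef_pos: [0.4277, -0.2659, 0.0291]
ee_rot: [-1.572, -0.0, 1.316]
force: [-1.6, 0.1, 15.7]
width: 0.05
```

Emit:
move_arm --deltas '[{"dp":[0,0,0],"rotation":[0,0,0]},{"dp":[0,0,0],"rotation":[0,0,0]},{"dp":[0,0,0],"rotation":[0,0,0]},{"dp":[0,0,0],"rotation":[0,0,0]}]' --jaw 60

```text
t: 12.13
eef_pos: [0.4284, -0.2661, 0.03]
ee_rot: [-1.574, -0.0, 1.316]
force: [0.5, 0.7, 0.5]
width: 0.0657
```

Emit:
move_arm --deltas '[{"dp":[0,-20,0],"rotation":[0,0,0]},{"dp":[0,-38,0],"rotation":[0,0,0]},{"dp":[0,-38,0],"rotation":[0,0,0]},{"dp":[0,-20,0],"rotation":[0,0,0]}]'

```text
t: 12.47
eef_pos: [0.4236, -0.265, 0.1446]
ee_rot: [-1.561, 0.0, 1.315]
force: [0.9, -0.1, 0.9]
width: 0.0671
```

```bash
python3 - <<'E'
import numpy as np
a=np.radians(55);c,s=np.cos(a),np.sin(a);x,y=12,-20.5
print(548.3+c*x-s*y,-75+s*x+c*y)
E
python3 plan.py 572 -77 140 55 38
```

```text
571.9755341441368 -76.92849241372853
t 12.47 p [ 423.6 -265.   144.6] rpy [-89.4   0.   75.4] w 67.1 F [ 0.9 -0.1  0.9] q6 -0.09
rows 7 rotvec [-0.5 20.4 -0.1]
 1 {"dp": [31.0, 1.0, -14.0], "rotation": [-0.1, 2.9, -0.0]}
 2 {"dp": [32.0, 1.0, -12.0], "rotation": [-0.1, 2.9, -0.0]}
 3 {"dp": [33.0, 1.0, -10.0], "rotation": [-0.1, 2.9, -0.0]}
 4 {"dp": [33.0, 1.0, -9.0], "rotation": [-0.1, 2.9, -0.0]}
 5 {"dp": [33.0, 1.0, -7.0], "rotation": [-0.1, 2.9, -0.0]}
 6 {"dp": [34.0, 1.0, -5.0], "rotation": [-0.1, 2.9, -0.0]}
 7 {"dp": [34.0, 1.0, -4.0], "rotation": [-0.1, 2.9, -0.0]}
```

Emit:
move_arm --deltas '[{"dp":[31,1,-14],"rotation":[-0.3,2.9,0]},{"dp":[32,1,-12],"rotation":[-0.2,2.9,0]},{"dp":[33,1,-10],"rotation":[0,2.9,0]},{"dp":[33,1,-9],"rotation":[0,2.9,0]},{"dp":[33,1,-7],"rotation":[0,2.9,0]}]' --jaw 150

```text
t: 12.88
eef_pos: [0.5337, -0.1315, 0.1492]
ee_rot: [-1.584, -0.005, 1.044]
force: [1.8, -0.7, 0.9]
width: 0.0401
```

```bash
python3 plan.py 572 -77 120 55 28
```

```text
t 12.88 p [ 533.7 -131.5  149.2] rpy [-90.8  -0.3  59.8] w 40.1 F [ 1.8 -0.7  0.9] q6 -0.65
rows 3 rotvec [0.8 4.8 0.3]
 1 {"dp": [22.0, 10.0, -2.0], "rotation": [0.3, 1.6, 0.1]}
 2 {"dp": [22.0, 10.0, -1.0], "rotation": [0.3, 1.6, 0.1]}
 3 {"dp": [22.0, 10.0, -1.0], "rotation": [0.3, 1.6, 0.1]}
```

Emit:
move_arm --deltas '[{"dp":[22,8,-2],"rotation":[0.3,1.6,0.1]},{"dp":[18,8,-1],"rotation":[0.3,1.6,0.1]},{"dp":[12,6,-1],"rotation":[0.2,1,0.1]},{"dp":[4,3,0],"rotation":[0,0.3,0]},{"dp":[0,0,0],"rotation":[0,0,0]}]'

```text
t: 13.3
eef_pos: [0.5726, -0.0779, 0.1238]
ee_rot: [-1.572, -0.002, 0.964]
force: [-1.2, -0.2, -0.1]
width: 0.0359
```

```bash
python3 wr.py w5; python3 plan.py 572 -77 22 55 28
```

```text
[443. 115.] [404  78  78  74] 0.0517 [array([436.2, -75.2]), array([60.9, 61.6]), np.float64(62.5)]
[333. 176.] [310 154  64  65] 0.0608 [array([547.8, -74.7]), array([56.2, 55.7]), np.float64(55.0)]
[220. 207.] [170 175  93  53] 0.0508 [array([ 662.3, -121.7]), array([40.6, 76.1]), np.float64(81.2)]
[ 16. 220.] [  0 177  48  73] 0.0634 [array([ 828.5, -218.9]), array([24.6,  4.1]), np.float64(85.2)]
[519. 228.] [490 205  61  49] 0.0606 [array([426. ,  63.2]), array([39.1, 32.8]), np.float64(48.3)]
bench z [-0.      0.0006  0.0014]
t 13.35 p [572.4 -78.3 124. ] rpy [-90.1  -0.1  55.3] w 36.3 F [ 0.1  0.7 -0.1] q6 -0.81
rows 4 rotvec [0.1 0.3 0.1]
 1 {"dp": [0.0, 26.0, 0.0], "rotation": [0.0, 0.1, 0.0]}
 2 {"dp": [0.0, 26.0, 0.0], "rotation": [0.0, 0.1, 0.0]}
 3 {"dp": [0.0, 26.0, 0.0], "rotation": [0.0, 0.1, 0.0]}
 4 {"dp": [0.0, 26.0, 0.0], "rotation": [0.0, 0.1, 0.0]}
```

View pics/w5.png

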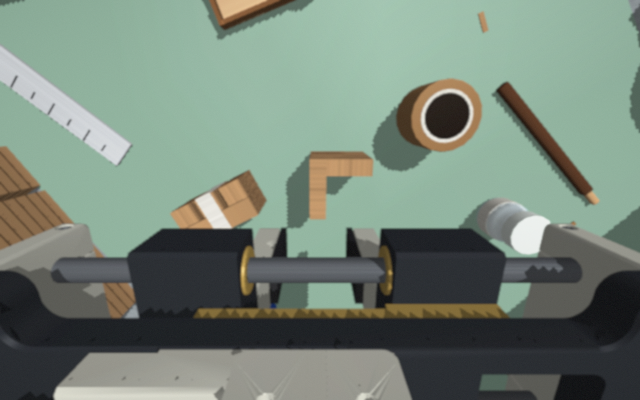

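Corner leg at (317,190) sits centred between the fingers, and the left finger clears the short stack at (220,205).

Emit:
move_arm --deltas '[{"dp":[0,22,0],"rotation":[0,0.1,0]},{"dp":[0,30,0],"rotation":[0,0.1,0]},{"dp":[0,28,0],"rotation":[0,0,0]},{"dp":[0,9,0],"rotation":[0,0,0]},{"dp":[0,2,0],"rotation":[0,0,0]}]'

```text
t: 13.77
eef_pos: [0.5735, -0.0817, 0.0352]
ee_rot: [-1.578, -0.007, 0.961]
force: [-0.4, -1.1, -0.2]
width: 0.0361
```

```bash
python3 plan.py 571.5 -77 22 55 28
```

```text
t 13.77 p [573.5 -81.7  35.2] rpy [-90.4  -0.4  55.1] w 36.1 F [-0.4 -1.1 -0.2] q6 -0.81
rows 1 rotvec [0.4 0.1 0.4]
 1 {"dp": [2.6, 13.2, 4.4], "rotation": [0.4, 0.1, 0.4]}
```

Emit:
move_arm --deltas '[{"dp":[2,9,4],"rotation":[0.4,0.1,0.4]},{"dp":[0,4,0],"rotation":[0,0,0]},{"dp":[0,0,0],"rotation":[0,0,0]},{"dp":[0,0,0],"rotation":[0,0,0]}]' --jaw 255 --squeeze 20

```text
t: 14.1
eef_pos: [0.5723, -0.0786, 0.0244]
ee_rot: [-1.573, -0.001, 0.959]
force: [-0.3, 0.2, 0.1]
width: 0.0146
```

Emit:
move_arm --deltas '[{"dp":[0,0,0],"rotation":[0,0,0]},{"dp":[0,0,0],"rotation":[0,0,0]},{"dp":[0,0,0],"rotation":[0,0,0]}]'

```text
t: 14.35
eef_pos: [0.5737, -0.0783, 0.0265]
ee_rot: [-1.576, -0.003, 0.959]
force: [0.7, -0.2, -1.3]
width: 0.015
```

```bash
python3 plan.py 571.5 -77 125 55 28
```

```text
t 14.35 p [573.7 -78.3  26.5] rpy [-90.3  -0.2  55. ] w 15.0 F [ 0.7 -0.2 -1.3] q6 -0.82
rows 4 rotvec [ 0.3 -0.   0.2]
 1 {"dp": [0.0, -25.0, 1.0], "rotation": [0.1, -0.0, 0.1]}
 2 {"dp": [0.0, -25.0, 1.0], "rotation": [0.1, -0.0, 0.1]}
 3 {"dp": [-0.0, -25.0, 1.0], "rotation": [0.1, -0.0, 0.1]}
 4 {"dp": [-0.0, -25.0, 1.0], "rotation": [0.1, -0.0, 0.1]}
```

Emit:
move_arm --deltas '[{"dp":[0,-15,0],"rotation":[0.1,0,0.1]},{"dp":[0,-32,0],"rotation":[0.1,0,0.1]},{"dp":[0,-35,0],"rotation":[0.1,0,0]},{"dp":[0,-28,0],"rotation":[0,0,0]}]'

```text
t: 14.68
eef_pos: [0.5688, -0.0786, 0.1342]
ee_rot: [-1.56, 0.008, 0.959]
force: [0.2, -0.2, 0.0]
width: 0.0149
```

```bash
python3 plan.py 528 -280.5 130 75.3 36
```

```text
t 14.68 p [568.8 -78.6 134.2] rpy [-89.4   0.5  54.9] w 14.9 F [ 0.2 -0.2  0. ] q6 -0.81
rows 6 rotvec [ -0.7 -20.4  -0.4]
 1 {"dp": [-31.0, 1.0, -14.0], "rotation": [-0.1, -3.4, -0.1]}
 2 {"dp": [-32.0, 1.0, -12.0], "rotation": [-0.1, -3.4, -0.1]}
 3 {"dp": [-33.0, 1.0, -10.0], "rotation": [-0.1, -3.4, -0.1]}
 4 {"dp": [-33.0, 1.0, -8.0], "rotation": [-0.1, -3.4, -0.1]}
 5 {"dp": [-34.0, 1.0, -6.0], "rotation": [-0.1, -3.4, -0.1]}
 6 {"dp": [-34.0, 1.0, -4.0], "rotation": [-0.1, -3.4, -0.1]}
```

Emit:
move_arm --deltas '[{"dp":[-18,0,-8],"rotation":[-0.4,-3.4,-0.2]},{"dp":[-32,1,-12],"rotation":[-0.3,-3.4,-0.2]},{"dp":[-33,1,-10],"rotation":[0,-3.4,0]},{"dp":[-33,1,-8],"rotation":[0,-3.4,0]},{"dp":[-32,1,-6],"rotation":[0,-3.4,0]}]'

```text
t: 15.1
eef_pos: [0.5469, -0.2301, 0.1427]
ee_rot: [-1.592, -0.005, 1.278]
force: [0.8, -0.8, -0.0]
width: 0.0147
```

```bash
python3 plan.py 528 -280.5 120 75.3 30
```

```text
t 15.1 p [ 546.9 -230.1  142.7] rpy [-91.2  -0.3  73.2] w 14.7 F [ 0.8 -0.8 -0. ] q6 -0.22
rows 2 rotvec [ 1.2 -2.1  0.3]
 1 {"dp": [-27.0, 11.0, 2.0], "rotation": [0.6, -1.1, 0.1]}
 2 {"dp": [-27.0, 11.0, 2.0], "rotation": [0.6, -1.1, 0.1]}
```

Emit:
move_arm --deltas '[{"dp":[-22,5,2],"rotation":[0.6,-1.1,0.1]},{"dp":[-14,12,1],"rotation":[0.5,-0.6,0.1]},{"dp":[-6,15,0],"rotation":[0,0,0]},{"dp":[-1,10,0],"rotation":[0,0,0]},{"dp":[0,2,0],"rotation":[0,0,0]}]'

```text
t: 15.52
eef_pos: [0.5308, -0.2791, 0.1]
ee_rot: [-1.578, -0.001, 1.307]
force: [0.7, -0.4, -1.0]
width: 0.0144
```

```bash
python3 wr.py w6; python3 plan.py 528 -280.5 30 75.3 30
```

```text
[88. 59.] [ 39   0  93 124] 0.0618 [array([ 679. , -439.6]), array([23.6, 23. ]), np.float64(23.3)]
[400.  99.] [314  70 174  57] 0.055 [array([ 447.3, -347.5]), array([ 40.4, 129.9]), np.float64(75.2)]
[444. 193.] [403 159  80  70] 0.0742 [array([ 427.9, -266.1]), array([48.4, 49.5]), np.float64(31.4)]
bench z [0.     0.0007 0.0016]
t 15.57 p [ 530.9 -278.9  100.3] rpy [-90.4  -0.1  74.9] w 15.0 F [-0.   0.3 -1.4] q6 -0.1
rows 3 rotvec [ 0.4 -0.4  0.1]
 1 {"dp": [-1.0, 23.0, 1.0], "rotation": [0.1, -0.1, 0.0]}
 2 {"dp": [-1.0, 23.0, 1.0], "rotation": [0.1, -0.1, 0.0]}
 3 {"dp": [-1.0, 23.0, 1.0], "rotation": [0.1, -0.1, 0.0]}
```

View pics/w6.png

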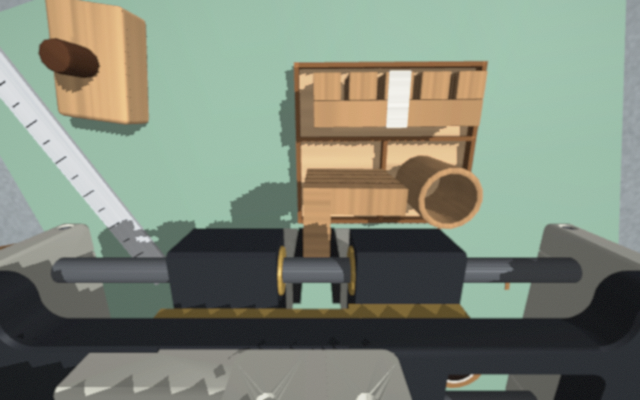

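Run:
```python
from h import *
f=np.load("w6.npz");W=cloud(f);z=W[...,2]
k=(z>.09)&(z<.15)&(W[...,0]>.45)&(W[...,0]<.56)&(abs(W[...,1]+.29)<.05)
v,u=np.nonzero(k);m=(v<228)
p=W[k][m];print(len(p),np.percentile(p[:,2],[5,50,95]))
t=p[p[:,2]>np.percentile(p[:,2],95)-.006]
print(cv2.minAreaRect((t[:,:2]*1000).astype(np.float32)), np.round(np.percentile(p[:,2],[1]),3))
```

```text
4585 [0.10012587 0.13525392 0.13647765]
((502.9854431152344, -299.67962646484375), (23.519140243530273, 56.016571044921875), 74.5596923828125) [0.092]
```

Corner hangs over the far cell with its legs parallel to the walls and clear of the tube.

Emit:
move_arm --deltas '[{"dp":[-2,18,2],"rotation":[0.3,-0.3,0]},{"dp":[0,24,1],"rotation":[0,0,0]},{"dp":[0,14,0],"rotation":[0,0,0]},{"dp":[0,5,0],"rotation":[0,0,0]},{"dp":[0,1,0],"rotation":[0,0,0]}]'

```text
t: 15.98
eef_pos: [0.5322, -0.2776, 0.0408]
ee_rot: [-1.58, -0.001, 1.317]
force: [-0.2, 0.3, -0.2]
width: 0.0153
```

```bash
python3 plan.py 528.5 -280.5 29 75.3 30
```

```text
t 15.98 p [ 532.2 -277.6   40.8] rpy [-90.5  -0.   75.5] w 15.3 F [-0.2  0.3 -0.2] q6 -0.1
rows 1 rotvec [0.5 0.2 0. ]
 1 {"dp": [-3.7, 11.8, 3.0], "rotation": [0.5, 0.2, 0.0]}
```

Emit:
move_arm --deltas '[{"dp":[-3,6,3],"rotation":[0.4,0.1,0]},{"dp":[-1,4,0],"rotation":[0,0,0]},{"dp":[0,2,0],"rotation":[0,0,0]},{"dp":[0,0,0],"rotation":[0,0,0]}]'

```text
t: 16.32
eef_pos: [0.5306, -0.2802, 0.0308]
ee_rot: [-1.576, -0.001, 1.318]
force: [-0.7, 0.3, -0.7]
width: 0.0147
```

Emit:
move_arm --deltas '[{"dp":[0,2,0],"rotation":[0,0,0]},{"dp":[0,1,0],"rotation":[0,0,0]}]'

```text
t: 16.48
eef_pos: [0.5314, -0.2805, 0.0287]
ee_rot: [-1.578, -0.001, 1.318]
force: [0.5, -0.3, -0.2]
width: 0.015
```

Emit:
move_arm --deltas '[{"dp":[0,0.5,2],"rotation":[0.3,0,0]},{"dp":[0,2,0],"rotation":[0,0,0]}]'

```text
t: 16.65
eef_pos: [0.5303, -0.2803, 0.0281]
ee_rot: [-1.574, -0.0, 1.319]
force: [-5.2, 7.4, 26.5]
width: 0.0148
```

Contact; release.

Emit:
move_arm --deltas '[{"dp":[0,0,0],"rotation":[0,0,0]},{"dp":[0,0,0],"rotation":[0,0,0]},{"dp":[0,0,0],"rotation":[0,0,0]},{"dp":[0,0,0],"rotation":[0,0,0]}]' --jaw 165

```text
t: 16.98
eef_pos: [0.5311, -0.2805, 0.0299]
ee_rot: [-1.577, -0.0, 1.319]
force: [-0.3, 0.5, -0.6]
width: 0.0301
```

Emit:
move_arm --deltas '[{"dp":[0,-20,0],"rotation":[0,0,0]},{"dp":[0,-38,0],"rotation":[0,0,0]},{"dp":[0,-38,0],"rotation":[0,0,0]},{"dp":[0,-20,0],"rotation":[0,0,0]}]'

```text
t: 17.32
eef_pos: [0.5257, -0.2795, 0.1425]
ee_rot: [-1.562, 0.0, 1.318]
force: [1.1, -0.3, 0.5]
width: 0.0312
```

```bash
python3 plan.py 662.5 -121.7 150 -8.5 34
```

```text
t 17.32 p [ 525.7 -279.5  142.5] rpy [-89.5   0.   75.5] w 31.2 F [ 1.1 -0.3  0.5] q6 -0.09
rows 12 rotvec [-0.4 84.  -0.4]
 1 {"dp": [16.0, -1.0, -8.0], "rotation": [-0.0, 7.0, -0.0]}
 2 {"dp": [16.0, -1.0, -6.0], "rotation": [-0.0, 7.0, -0.0]}
 3 {"dp": [17.0, -1.0, -4.0], "rotation": [-0.0, 7.0, -0.0]}
 4 {"dp": [17.0, -1.0, -2.0], "rotation": [-0.0, 7.0, -0.0]}
 5 {"dp": [17.0, -1.0, 0.0], "rotation": [-0.0, 7.0, -0.0]}
 6 {"dp": [17.0, -1.0, 3.0], "rotation": [-0.0, 7.0, -0.0]}
 7 {"dp": [17.0, -1.0, 5.0], "rotation": [-0.0, 7.0, -0.0]}
 8 {"dp": [16.0, -1.0, 7.0], "rotation": [-0.0, 7.0, -0.0]}
 9 {"dp": [15.0, -1.0, 9.0], "rotation": [-0.0, 7.0, -0.0]}
10 {"dp": [14.0, -1.0, 10.0], "rotation": [-0.0, 7.0, -0.0]}
11 {"dp": [13.0, -1.0, 12.0], "rotation": [-0.0, 7.0, -0.0]}
12 {"dp": [11.0, -1.0, 13.0], "rotation": [-0.0, 7.0, -0.0]}
```

Emit:
move_arm --deltas '[{"dp":[16,-1,-8],"rotation":[-0.3,7,-0.2]},{"dp":[16,-1,-6],"rotation":[-0.2,7,-0.2]},{"dp":[17,-1,-4],"rotation":[0,7,0]},{"dp":[17,-1,-2],"rotation":[0,7,0]},{"dp":[17,-1,0],"rotation":[0,7,0]}]' --jaw 0

```text
t: 17.73
eef_pos: [0.5867, -0.2164, 0.1564]
ee_rot: [-1.577, -0.012, 0.694]
force: [0.1, -0.0, -1.6]
width: 0.0591
```

Emit:
move_arm --deltas '[{"dp":[17,-1,3],"rotation":[0,7,0]},{"dp":[17,-1,5],"rotation":[0,7,0]},{"dp":[16,-1,7],"rotation":[0,7,0]},{"dp":[15,-1,9],"rotation":[0,7,0]},{"dp":[14,-1,10],"rotation":[0,7,0]}]'

```text
t: 18.15
eef_pos: [0.6458, -0.1476, 0.1618]
ee_rot: [-1.568, -0.012, 0.069]
force: [-0.9, -0.0, 0.4]
width: 0.0865
```

```bash
python3 plan.py 662.5 -121.7 140 -8.5 25
```

```text
t 18.15 p [ 645.8 -147.6  161.8] rpy [-89.8  -0.7   3.9] w 86.5 F [-0.9 -0.   0.4] q6 -1.57
rows 2 rotvec [-0.2 12.4  0.7]
 1 {"dp": [9.0, 11.0, 12.0], "rotation": [-0.1, 6.2, 0.3]}
 2 {"dp": [8.0, 11.0, 13.0], "rotation": [-0.1, 6.2, 0.3]}
```

Emit:
move_arm --deltas '[{"dp":[7,10,10],"rotation":[-0.1,5.5,0.3]},{"dp":[4,12,7],"rotation":[-0.1,3,0.3]},{"dp":[1,10,2],"rotation":[0,0.8,0]},{"dp":[0,5,0],"rotation":[0,0,0]},{"dp":[0,0,0],"rotation":[0,0,0]}]'

```text
t: 18.57
eef_pos: [0.6604, -0.1249, 0.1223]
ee_rot: [-1.571, -0.001, -0.104]
force: [-0.4, 0.4, -0.1]
width: 0.0877
```

```bash
python3 wr.py w7; python3 plan.py 662.5 -121.7 20 -8.5 25
```

```text
[63. 37.] [  0   0 151  83] 0.0645 [array([ 510.6, -285.2]), array([58.3, 49. ]), np.float64(74.6)]
[321. 197.] [299 157  45  82] 0.0509 [array([ 663.1, -121.2]), array([40.9, 76.3]), np.float64(82.0)]
[430. 221.] [404 190  69  62] 0.0604 [array([695.7, -19.1]), array([64.5, 25.8]), np.float64(33.8)]
[ 20. 227.] [  0 208  59  42] 0.0475 [array([ 670.9, -434.4]), array([16.2,  4.6]), np.float64(58.3)]
bench z [-0.      0.0006  0.0013]
t 18.62 p [ 660.4 -125.1  122.7] rpy [-90.   -0.1  -6. ] w 88.0 F [ 0.2  0.5 -0.5] q6 -1.78
rows 5 rotvec [-0.   2.5  0.1]
 1 {"dp": [0.0, 21.0, 1.0], "rotation": [-0.0, 0.5, 0.0]}
 2 {"dp": [0.0, 21.0, 1.0], "rotation": [-0.0, 0.5, 0.0]}
 3 {"dp": [0.0, 21.0, 1.0], "rotation": [-0.0, 0.5, 0.0]}
 4 {"dp": [0.0, 21.0, 1.0], "rotation": [-0.0, 0.5, 0.0]}
 5 {"dp": [0.0, 21.0, 1.0], "rotation": [-0.0, 0.5, 0.0]}
```

View pics/w7.png

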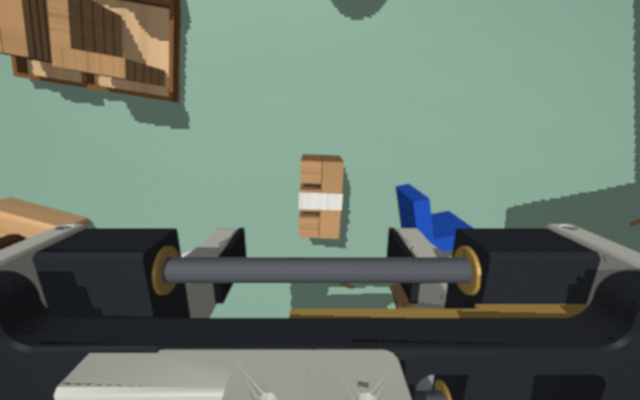

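Short stack (two slots) at (321,197) between the fingers. The blue corner is to the right at (425,215), so I'll narrow the jaw a little and descend.

Emit:
move_arm --deltas '[{"dp":[2,15,4],"rotation":[0,1.8,0]},{"dp":[0,25,0],"rotation":[0,0.5,0]},{"dp":[0,22,0],"rotation":[0,0,0]},{"dp":[0,8,0],"rotation":[0,0,0]},{"dp":[0,1,0],"rotation":[0,0,0]}]' --jaw 65

```text
t: 19.03
eef_pos: [0.6643, -0.1248, 0.0546]
ee_rot: [-1.57, -0.008, -0.141]
force: [-0.2, -0.1, -0.0]
width: 0.0659
```

```bash
python3 plan.py 663 -121.5 20 -8.2 25
```

```text
t 19.03 p [ 664.3 -124.8   54.6] rpy [-90.   -0.5  -8.1] w 65.9 F [-0.2 -0.1 -0. ] q6 -1.82
rows 2 rotvec [-0.   0.1  0.5]
 1 {"dp": [-1.0, 17.0, 2.0], "rotation": [-0.0, 0.0, 0.2]}
 2 {"dp": [-1.0, 17.0, 2.0], "rotation": [-0.0, 0.0, 0.2]}
```

Emit:
move_arm --deltas '[{"dp":[-1,14,3],"rotation":[0,0,0.4]},{"dp":[0,13,0],"rotation":[0,0,0]},{"dp":[0,6,0],"rotation":[0,0,0]},{"dp":[0,2,0],"rotation":[0,0,0]},{"dp":[0,0,0],"rotation":[0,0,0]}]'

```text
t: 19.45
eef_pos: [0.6654, -0.1227, 0.02]
ee_rot: [-1.57, -0.005, -0.14]
force: [0.0, -0.4, -0.2]
width: 0.0656
```

```bash
python3 plan.py 663 -121.5 20 -8.2 25
```

```text
t 19.45 p [ 665.4 -122.7   20. ] rpy [-90.   -0.3  -8. ] w 65.6 F [ 0.  -0.4 -0.2] q6 -1.82
rows 1 rotvec [-0.   0.2  0.3]
 1 {"dp": [-2.5, -0.0, 0.9], "rotation": [-0.0, 0.2, 0.3]}
```

Emit:
move_arm --deltas '[{"dp":[-2,0,1],"rotation":[0,0.2,0.3]},{"dp":[0,0.5,0],"rotation":[0,0,0]},{"dp":[0,0.5,0],"rotation":[0,0,0]},{"dp":[0,0.5,0],"rotation":[0,0,0]},{"dp":[0,0,0],"rotation":[0,0,0]}]' --jaw 255 --squeeze 25

```text
t: 19.87
eef_pos: [0.6647, -0.1212, 0.0204]
ee_rot: [-1.57, -0.002, -0.143]
force: [0.5, 0.3, -0.4]
width: 0.04
```

Emit:
move_arm --deltas '[{"dp":[0,0,0],"rotation":[0,0,0]},{"dp":[0,0,0],"rotation":[0,0,0]},{"dp":[0,0,0],"rotation":[0,0,0]}]'

```text
t: 20.12
eef_pos: [0.6648, -0.1212, 0.0207]
ee_rot: [-1.57, -0.002, -0.143]
force: [-0.3, -0.1, -0.5]
width: 0.0398
```

```bash
python3 plan.py 663 -121.5 130 -8.2 30
```

```text
t 20.12 p [ 664.8 -121.2   20.7] rpy [-89.9  -0.1  -8.2] w 39.8 F [-0.3 -0.1 -0.5] q6 -1.82
rows 4 rotvec [-0.1 -0.   0.1]
 1 {"dp": [-0.0, -27.0, -0.0], "rotation": [-0.0, -0.0, 0.0]}
 2 {"dp": [-0.0, -27.0, -0.0], "rotation": [-0.0, -0.0, 0.0]}
 3 {"dp": [-0.0, -27.0, -0.0], "rotation": [-0.0, -0.0, 0.0]}
 4 {"dp": [-0.0, -27.0, -0.0], "rotation": [-0.0, -0.0, 0.0]}
```

Emit:
move_arm --deltas '[{"dp":[0,-15,0],"rotation":[0,0,0]},{"dp":[0,-32,0],"rotation":[0,0,0]},{"dp":[0,-35,0],"rotation":[0,0,0]},{"dp":[0,-28,0],"rotation":[0,0,0]}]'

```text
t: 20.45
eef_pos: [0.6588, -0.1212, 0.125]
ee_rot: [-1.572, 0.014, -0.145]
force: [1.2, 0.0, -0.7]
width: 0.0397
```

```bash
python3 plan.py 457.2 260.9 125 7.5 38
```

```text
t 20.45 p [ 658.8 -121.2  125. ] rpy [-90.1   0.8  -8.3] w 39.7 F [ 1.2  0.  -0.7] q6 -1.82
rows 12 rotvec [ -0.  -15.8  -0.8]
 1 {"dp": [-21.0, 0.0, 29.0], "rotation": [-0.0, -1.3, -0.1]}
 2 {"dp": [-21.0, 0.0, 30.0], "rotation": [-0.0, -1.3, -0.1]}
 3 {"dp": [-20.0, 0.0, 30.0], "rotation": [-0.0, -1.3, -0.1]}
 4 {"dp": [-19.0, 0.0, 30.0], "rotation": [-0.0, -1.3, -0.1]}
 5 {"dp": [-18.0, 0.0, 31.0], "rotation": [-0.0, -1.3, -0.1]}
 6 {"dp": [-18.0, 0.0, 31.0], "rotation": [-0.0, -1.3, -0.1]}
 7 {"dp": [-17.0, 0.0, 32.0], "rotation": [-0.0, -1.3, -0.1]}
 8 {"dp": [-16.0, 0.0, 32.0], "rotation": [-0.0, -1.3, -0.1]}
 9 {"dp": [-16.0, 0.0, 32.0], "rotation": [-0.0, -1.3, -0.1]}
10 {"dp": [-15.0, 0.0, 33.0], "rotation": [-0.0, -1.3, -0.1]}
11 {"dp": [-14.0, 0.0, 33.0], "rotation": [-0.0, -1.3, -0.1]}
12 {"dp": [-13.0, 0.0, 33.0], "rotation": [-0.0, -1.3, -0.1]}
```

Emit:
move_arm --deltas '[{"dp":[-12,0,16],"rotation":[0,-1.3,-0.4]},{"dp":[-21,0,30],"rotation":[0,-1.3,-0.3]},{"dp":[-20,0,31],"rotation":[0,-1.3,-0.1]},{"dp":[-19,0,32],"rotation":[0,-1.3,0]},{"dp":[-18,0,32],"rotation":[0,-1.3,0]}]'

```text
t: 20.87
eef_pos: [0.5871, 0.0261, 0.1331]
ee_rot: [-1.572, -0.015, -0.036]
force: [0.7, 1.6, -0.3]
width: 0.0395
```

Emit:
move_arm --deltas '[{"dp":[-18,0,32],"rotation":[0,-1.3,0]},{"dp":[-17,0,32],"rotation":[0,-1.3,0]},{"dp":[-16,0,32],"rotation":[0,-1.3,0]},{"dp":[-16,0,32],"rotation":[0,-1.3,0]},{"dp":[-15,0,32],"rotation":[0,-1.3,0]}]'

```text
t: 21.28
eef_pos: [0.498, 0.192, 0.1329]
ee_rot: [-1.572, -0.017, 0.083]
force: [1.2, 0.5, -0.1]
width: 0.0395
```

```bash
python3 plan.py 457.2 260.9 120 7.5 30
```

```text
t 21.28 p [498.  192.  132.9] rpy [-90.1  -1.    4.7] w 39.5 F [ 1.2  0.5 -0.1] q6 -2.24
rows 3 rotvec [ 0.1 -2.8  1. ]
 1 {"dp": [-12.0, 4.0, 24.0], "rotation": [0.0, -0.9, 0.3]}
 2 {"dp": [-11.0, 4.0, 24.0], "rotation": [0.0, -0.9, 0.3]}
 3 {"dp": [-11.0, 4.0, 24.0], "rotation": [0.0, -0.9, 0.3]}
```

Emit:
move_arm --deltas '[{"dp":[-12,4,24],"rotation":[0,-0.9,0.4]},{"dp":[-9,6,19],"rotation":[0,-0.9,0.3]},{"dp":[-6,8,12],"rotation":[0,-0.6,0]},{"dp":[-2,6,4],"rotation":[0,0,0]},{"dp":[0,2,0],"rotation":[0,0,0]}]'

```text
t: 21.7
eef_pos: [0.4588, 0.2569, 0.1078]
ee_rot: [-1.568, -0.008, 0.136]
force: [0.8, 0.0, -1.4]
width: 0.0393
```

```bash
python3 wr.py w8; python3 plan.py 457.2 260.9 60 7.5 30
```

```text
[ 98. 133.] [ 60 108  77  52] 0.0606 [array([424. ,  67.2]), array([39.3, 39.9]), np.float64(30.4)]
bench z [-0.0001  0.0006  0.0014]
t 21.75 p [459.  256.4 107.7] rpy [-89.9  -0.5   7.8] w 39.8 F [ 0.   0.  -0.9] q6 -2.32
rows 2 rotvec [-0.1  0.3  0.5]
 1 {"dp": [-1.0, 24.0, 2.0], "rotation": [-0.1, 0.1, 0.2]}
 2 {"dp": [-1.0, 24.0, 2.0], "rotation": [-0.1, 0.1, 0.2]}
```

View pics/w8.png

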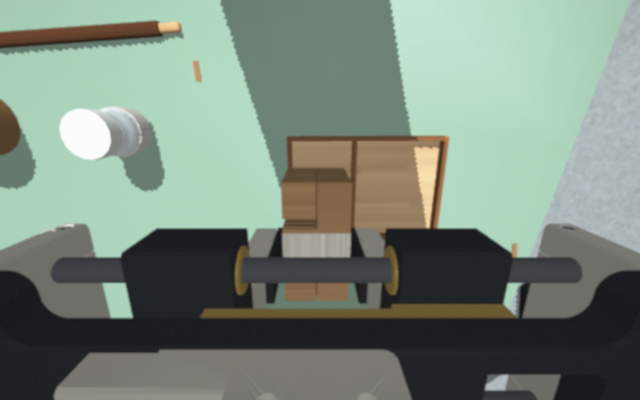

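Run:
```python
from h import *
f=np.load("w8.npz");T=f["cam_to_world"]
def ray(u,v,z):
    d=T[:3,:3]@np.array([(u-f["cx"])/f["fx"],(v-f["cy"])/f["fy"],1]); return T[:3,3]+d*(z-T[2,3])/d[2]
for p in((288,137),(353,138),(449,137)): print(p,np.round(ray(*p,.015)*1000,1))
a=np.radians(7.5);R=np.array([[np.cos(a),-np.sin(a)],[np.sin(a),np.cos(a)]])
print([ (R@np.array(q)+[451.5,304.5]).round(1) for q in((-54,-78),(-54,-12),(-54,78))])
```

```text
(288, 137) [407.9 222.8  15. ]
(353, 138) [400.4 284.6  15. ]
(449, 137) [386.9 375.7  15. ]
[array([408.1, 220.1]), array([399.5, 285.6]), array([387.8, 374.8])]
```

Tray2 pose confirmed; stack over the narrower compartment. Lowering.

Emit:
move_arm --deltas '[{"dp":[-1,16,4],"rotation":[0,0.1,0.4]},{"dp":[-1,22,2],"rotation":[0,0,0]},{"dp":[0,20,0],"rotation":[0,0,0]},{"dp":[0,10,0],"rotation":[0,0,0]},{"dp":[0,3,0],"rotation":[0,0,0]}]'

```text
t: 22.17
eef_pos: [0.4605, 0.2603, 0.0371]
ee_rot: [-1.566, -0.006, 0.129]
force: [-0.1, -0.4, -0.1]
width: 0.0395
```

```bash
python3 plan.py 457 261 24.5 7.6 30
```

```text
t 22.17 p [460.5 260.3  37.1] rpy [-89.7  -0.3   7.4] w 39.5 F [-0.1 -0.4 -0.1] q6 -2.33
rows 1 rotvec [-0.3 -0.2  0.3]
 1 {"dp": [-3.4, 12.6, 1.1], "rotation": [-0.3, -0.2, 0.3]}
```

Emit:
move_arm --deltas '[{"dp":[-3,6,1],"rotation":[-0.3,-0.2,0.3]},{"dp":[0,4,0],"rotation":[0,0,0]},{"dp":[0,2,0],"rotation":[0,0,0]},{"dp":[0,0,0],"rotation":[0,0,0]}]'

```text
t: 22.5
eef_pos: [0.4588, 0.2592, 0.0248]
ee_rot: [-1.572, -0.0, 0.13]
force: [0.0, 0.0, -0.9]
width: 0.0397
```

Emit:
move_arm --deltas '[{"dp":[0,1,0],"rotation":[0,0,0]},{"dp":[0,1,0],"rotation":[0,0,0]}]'

```text
t: 22.67
eef_pos: [0.4594, 0.2594, 0.0241]
ee_rot: [-1.572, -0.001, 0.13]
force: [-5.0, -1.9, 11.0]
width: 0.0391
```

Contact; release slightly, then lift and head to the tape.

Emit:
move_arm --deltas '[{"dp":[0,0,0],"rotation":[0,0,0]},{"dp":[0,0,0],"rotation":[0,0,0]},{"dp":[0,0,0],"rotation":[0,0,0]},{"dp":[0,0,0],"rotation":[0,0,0]}]' --jaw 85

```text
t: 23.0
eef_pos: [0.4603, 0.2605, 0.0259]
ee_rot: [-1.569, -0.004, 0.131]
force: [0.6, -1.0, 0.2]
width: 0.0569
```

Emit:
move_arm --deltas '[{"dp":[0,-20,0],"rotation":[0,0,0]},{"dp":[0,-38,0],"rotation":[0,0,0]},{"dp":[0,-38,0],"rotation":[0,0,0]},{"dp":[0,-20,0],"rotation":[0,0,0]}]'

```text
t: 23.33
eef_pos: [0.4571, 0.2574, 0.1406]
ee_rot: [-1.577, 0.005, 0.13]
force: [0.5, 0.7, -0.5]
width: 0.0587
```

```bash
python3 plan.py 436.7 -75 150 97.5 36
```

```text
t 23.33 p [457.1 257.4 140.6] rpy [-90.4   0.3   7.5] w 58.7 F [ 0.5  0.7 -0.5] q6 -2.33
rows 13 rotvec [  0.1 -90.   -0.5]
 1 {"dp": [-5.0, -1.0, -25.0], "rotation": [0.0, -6.9, -0.0]}
 2 {"dp": [-8.0, -1.0, -24.0], "rotation": [0.0, -6.9, -0.0]}
 3 {"dp": [-11.0, -1.0, -23.0], "rotation": [0.0, -6.9, -0.0]}
 4 {"dp": [-13.0, -1.0, -22.0], "rotation": [0.0, -6.9, -0.0]}
 5 {"dp": [-16.0, -1.0, -20.0], "rotation": [0.0, -6.9, -0.0]}
 6 {"dp": [-18.0, -1.0, -18.0], "rotation": [0.0, -6.9, -0.0]}
 7 {"dp": [-20.0, -1.0, -16.0], "rotation": [0.0, -6.9, -0.0]}
 8 {"dp": [-22.0, -1.0, -13.0], "rotation": [0.0, -6.9, -0.0]}
 9 {"dp": [-23.0, -1.0, -10.0], "rotation": [0.0, -6.9, -0.0]}
10 {"dp": [-25.0, -1.0, -7.0], "rotation": [0.0, -6.9, -0.0]}
11 {"dp": [-25.0, -1.0, -4.0], "rotation": [0.0, -6.9, -0.0]}
12 {"dp": [-26.0, -1.0, -1.0], "rotation": [0.0, -6.9, -0.0]}
13 {"dp": [-26.0, -1.0, 2.0], "rotation": [0.0, -6.9, -0.0]}
```

Emit:
move_arm --deltas '[{"dp":[-5,-3,-25],"rotation":[0.3,-6.9,-0.2]},{"dp":[-8,-2,-24],"rotation":[0.2,-6.9,0]},{"dp":[-11,-1,-23],"rotation":[0,-6.9,0]},{"dp":[-13,-1,-22],"rotation":[0,-6.9,0]},{"dp":[-16,-1,-20],"rotation":[0,-6.9,0]}]' --jaw 0

```text
t: 23.75
eef_pos: [0.4533, 0.1334, 0.1561]
ee_rot: [-1.568, -0.015, 0.752]
force: [0.2, 0.1, -0.2]
width: 0.0851
```

Emit:
move_arm --deltas '[{"dp":[-18,-1,-18],"rotation":[0,-6.9,0]},{"dp":[-20,-1,-16],"rotation":[0,-6.9,0]},{"dp":[-22,-1,-13],"rotation":[0,-6.9,0]},{"dp":[-23,-1,-10],"rotation":[0,-6.9,0]},{"dp":[-25,-1,-7],"rotation":[0,-6.9,0]}]'

```text
t: 24.17
eef_pos: [0.4479, 0.0005, 0.1609]
ee_rot: [-1.58, -0.017, 1.376]
force: [-0.0, -1.2, 0.3]
width: 0.0878
```

```bash
python3 plan.py 436.7 -75 140 97.5 30
```

```text
t 24.17 p [447.9   0.5 160.9] rpy [-90.5  -1.   78.8] w 87.8 F [-0.  -1.2  0.3] q6 -0.63
rows 3 rotvec [  0.7 -18.7   0.9]
 1 {"dp": [-26.0, 7.0, -1.0], "rotation": [0.2, -6.2, 0.3]}
 2 {"dp": [-25.0, 7.0, 2.0], "rotation": [0.2, -6.2, 0.3]}
 3 {"dp": [-25.0, 7.0, 4.0], "rotation": [0.2, -6.2, 0.3]}
```

Emit:
move_arm --deltas '[{"dp":[-24,6,-1],"rotation":[0.2,-6.2,0.3]},{"dp":[-20,7,2],"rotation":[0.2,-5.5,0.3]},{"dp":[-14,7,3],"rotation":[0.2,-3,0.3]},{"dp":[-6,5,1],"rotation":[0,-1,0]},{"dp":[-1,2,0],"rotation":[0,0,0]}]'

```text
t: 24.58
eef_pos: [0.4369, -0.0707, 0.1341]
ee_rot: [-1.576, 0.0, 1.669]
force: [0.2, -0.3, -0.5]
width: 0.088
```

```bash
python3 wr.py w9; python3 plan.py 436.7 -75 22 97.5 30
```

```text
[318. 189.] [287 157  63  64] 0.0517 [array([436.1, -75.5]), array([60.8, 60.9]), np.float64(25.1)]
[ 55. 214.] [ 17 199  84  40] 0.0603 [array([694.8, -19.2]), array([58.7, 32.7]), np.float64(6.5)]
[316. 299.] [299 286  36  23] 0.0595 [array([424.7,  49.9]), array([31.7,  8.9]), np.float64(4.6)]
bench z [-0.0002  0.0005  0.0012]
t 24.63 p [436.9 -70.4 133.9] rpy [-90.3   0.   95.6] w 87.8 F [-0.7 -0.1 -0.7] q6 -0.19
rows 4 rotvec [ 0.3 -1.9 -0. ]
 1 {"dp": [-1.0, 28.0, 0.0], "rotation": [0.1, -0.5, -0.0]}
 2 {"dp": [-1.0, 28.0, 0.0], "rotation": [0.1, -0.5, -0.0]}
 3 {"dp": [-1.0, 28.0, 0.0], "rotation": [0.1, -0.5, -0.0]}
 4 {"dp": [-1.0, 28.0, 0.0], "rotation": [0.1, -0.5, -0.0]}
```

View pics/w9.png

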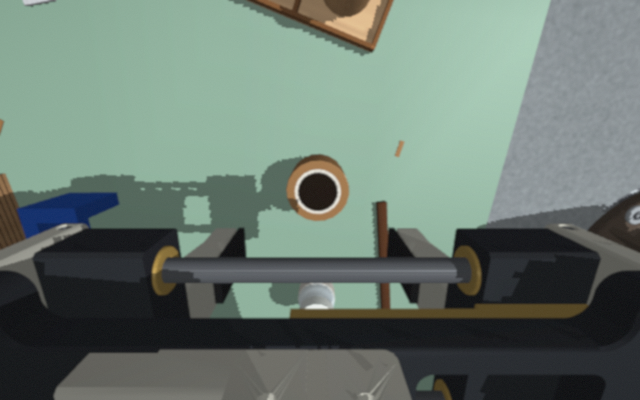

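Tape roll at (318,189), centred between the open fingers. The pencil at (380,250) is only a few mm high, below the fingertip level of 22 mm.

Emit:
move_arm --deltas '[{"dp":[-4,18,0],"rotation":[0.2,-1.5,0]},{"dp":[-1,30,0],"rotation":[0.1,-0.4,0]},{"dp":[0,28,0],"rotation":[0,0,0]},{"dp":[0,12,0],"rotation":[0,0,0]},{"dp":[0,3,0],"rotation":[0,0,0]}]'

```text
t: 25.05
eef_pos: [0.4426, -0.073, 0.0437]
ee_rot: [-1.581, -0.0, 1.698]
force: [0.9, 0.4, -0.1]
width: 0.0876
```

```bash
python3 plan.py 436.3 -75.3 22 97.5 30
```

```text
t 25.05 p [442.6 -73.   43.7] rpy [-90.6  -0.   97.3] w 87.6 F [ 0.9  0.4 -0.1] q6 -0.15
rows 1 rotvec [ 0.6 -0.2  0. ]
 1 {"dp": [-2.0, 22.0, 7.0], "rotation": [0.6, -0.2, 0.0]}
```

Emit:
move_arm --deltas '[{"dp":[-2,9,6],"rotation":[0.5,-0.2,0]},{"dp":[0,9,1],"rotation":[0,0,0]},{"dp":[0,4,0],"rotation":[0,0,0]},{"dp":[0,1,0],"rotation":[0,0,0]},{"dp":[0,0,0],"rotation":[0,0,0]}]'

```text
t: 25.47
eef_pos: [0.4371, -0.0743, 0.0207]
ee_rot: [-1.573, -0.0, 1.703]
force: [0.6, 0.0, 0.1]
width: 0.0876
```

```bash
python3 plan.py 436.3 -75.3 22 97.5 30
```

```text
t 25.47 p [437.1 -74.3  20.7] rpy [-90.1  -0.   97.6] w 87.6 F [0.6 0.  0.1] q6 -0.15
rows 1 rotvec [0.1 0.1 0. ]
 1 {"dp": [-0.9, -1.3, 0.9], "rotation": [0.1, 0.1, 0.0]}
```

Emit:
move_arm --deltas '[{"dp":[-1,0,1],"rotation":[0,0,0]},{"dp":[0,0,0],"rotation":[0,0,0]},{"dp":[0,0,0],"rotation":[0,0,0]},{"dp":[0,0,0],"rotation":[0,0,0]},{"dp":[0,0,0],"rotation":[0,0,0]}]' --jaw 255 --squeeze 25

```text
t: 25.88
eef_pos: [0.4378, -0.075, 0.023]
ee_rot: [-1.577, -0.001, 1.704]
force: [-0.8, 0.9, -1.6]
width: 0.061
```

Emit:
move_arm --deltas '[{"dp":[0,0,0],"rotation":[0,0,0]},{"dp":[0,0,0],"rotation":[0,0,0]},{"dp":[0,0,0],"rotation":[0,0,0]}]'

```text
t: 26.13
eef_pos: [0.4376, -0.0751, 0.0232]
ee_rot: [-1.577, -0.001, 1.703]
force: [0.2, 0.1, -1.3]
width: 0.0607
```

```bash
python3 plan.py 437 -75 140 97.5 30
```

```text
t 26.13 p [437.6 -75.1  23.2] rpy [-90.4  -0.   97.6] w 60.7 F [ 0.2  0.1 -1.3] q6 -0.14
rows 4 rotvec [0.4 0.1 0. ]
 1 {"dp": [0.0, -29.0, -0.0], "rotation": [0.1, 0.0, 0.0]}
 2 {"dp": [0.0, -29.0, 0.0], "rotation": [0.1, 0.0, 0.0]}
 3 {"dp": [0.0, -29.0, 0.0], "rotation": [0.1, 0.0, 0.0]}
 4 {"dp": [0.0, -29.0, 0.0], "rotation": [0.1, 0.0, 0.0]}
```

Emit:
move_arm --deltas '[{"dp":[0,-15,0],"rotation":[0.2,0,0]},{"dp":[0,-34,0],"rotation":[0.2,0,0]},{"dp":[0,-38,0],"rotation":[0,0,0]},{"dp":[0,-30,0],"rotation":[0,0,0]}]'

```text
t: 26.47
eef_pos: [0.4313, -0.0764, 0.1371]
ee_rot: [-1.552, 0.0, 1.702]
force: [1.2, -0.3, -2.0]
width: 0.0608
```

```bash
python3 plan.py 447.3 336.7 140 97.6 38
```

```text
t 26.47 p [431.3 -76.4 137.1] rpy [-88.9   0.   97.5] w 60.8 F [ 1.2 -0.3 -2. ] q6 -0.14
rows 11 rotvec [-1.1 -0.1 -0. ]
 1 {"dp": [37.0, -0.0, -6.0], "rotation": [-0.1, -0.0, -0.0]}
 2 {"dp": [37.0, -0.0, -6.0], "rotation": [-0.1, -0.0, -0.0]}
 3 {"dp": [37.0, -0.0, -6.0], "rotation": [-0.1, -0.0, -0.0]}
 4 {"dp": [37.0, -0.0, -6.0], "rotation": [-0.1, -0.0, -0.0]}
 5 {"dp": [37.0, -0.0, -6.0], "rotation": [-0.1, -0.0, -0.0]}
 6 {"dp": [37.0, -0.0, -6.0], "rotation": [-0.1, -0.0, -0.0]}
 7 {"dp": [37.0, -0.0, -6.0], "rotation": [-0.1, -0.0, -0.0]}
 8 {"dp": [37.0, -0.0, -6.0], "rotation": [-0.1, -0.0, -0.0]}
 9 {"dp": [37.0, -0.0, -6.0], "rotation": [-0.1, -0.0, -0.0]}
10 {"dp": [37.0, -0.0, -6.0], "rotation": [-0.1, -0.0, -0.0]}
11 {"dp": [37.0, -0.0, -6.0], "rotation": [-0.1, -0.0, -0.0]}
```

Emit:
move_arm --deltas '[{"dp":[18,-2,-4],"rotation":[-0.5,0,0]},{"dp":[34,-1,-6],"rotation":[-0.4,0,0]},{"dp":[36,0,-6],"rotation":[-0.2,0,0]},{"dp":[36,0,-6],"rotation":[0,0,0]},{"dp":[36,0,-6],"rotation":[0,0,0]}]'

```text
t: 26.88
eef_pos: [0.4421, 0.0874, 0.1492]
ee_rot: [-1.586, -0.002, 1.692]
force: [0.6, -0.4, -2.0]
width: 0.0609
```

```bash
python3 plan.py 447.3 336.7 135 97.6 36
```

```text
t 26.88 p [442.1  87.4 149.2] rpy [-90.9  -0.1  97. ] w 60.9 F [ 0.6 -0.4 -2. ] q6 -0.52
rows 7 rotvec [ 0.9 -0.6  0.1]
 1 {"dp": [35.0, 2.0, -5.0], "rotation": [0.1, -0.1, 0.0]}
 2 {"dp": [35.0, 2.0, -5.0], "rotation": [0.1, -0.1, 0.0]}
 3 {"dp": [35.0, 2.0, -5.0], "rotation": [0.1, -0.1, 0.0]}
 4 {"dp": [35.0, 2.0, -5.0], "rotation": [0.1, -0.1, 0.0]}
 5 {"dp": [35.0, 2.0, -5.0], "rotation": [0.1, -0.1, 0.0]}
 6 {"dp": [35.0, 2.0, -5.0], "rotation": [0.1, -0.1, 0.0]}
 7 {"dp": [35.0, 2.0, -5.0], "rotation": [0.1, -0.1, 0.0]}
```

Emit:
move_arm --deltas '[{"dp":[36,1,-5],"rotation":[0.3,-0.2,0]},{"dp":[36,1,-5],"rotation":[0.3,-0.2,0]},{"dp":[36,1,-5],"rotation":[0.2,-0.1,0]},{"dp":[36,2,-5],"rotation":[0,0,0]},{"dp":[34,2,-5],"rotation":[0,0,0]}]'

```text
t: 27.3
eef_pos: [0.4418, 0.2763, 0.1436]
ee_rot: [-1.573, -0.004, 1.702]
force: [1.5, -0.6, -0.6]
width: 0.0606
```

```bash
python3 plan.py 447.3 336.7 120 97.6 30
```

```text
t 27.3 p [441.8 276.3 143.6] rpy [-90.1  -0.2  97.5] w 60.6 F [ 1.5 -0.6 -0.6] q6 -0.8
rows 3 rotvec [ 0.1 -0.1  0.2]
 1 {"dp": [20.0, 8.0, -4.0], "rotation": [0.0, -0.0, 0.1]}
 2 {"dp": [20.0, 8.0, -4.0], "rotation": [0.0, -0.0, 0.1]}
 3 {"dp": [20.0, 8.0, -4.0], "rotation": [0.0, -0.0, 0.1]}
```

Emit:
move_arm --deltas '[{"dp":[22,4,-6],"rotation":[0,0,0.1]},{"dp":[17,6,-5],"rotation":[0,0,0.1]},{"dp":[9,10,-2],"rotation":[0,0,0]},{"dp":[3,10,0],"rotation":[0,0,0]},{"dp":[0,5,0],"rotation":[0,0,0]}]'

```text
t: 27.72
eef_pos: [0.4472, 0.3384, 0.1055]
ee_rot: [-1.574, -0.001, 1.708]
force: [0.2, -0.5, -2.3]
width: 0.0605
```

```bash
python3 wr.py w10; python3 plan.py 447.3 336.7 60 97.6 30
```

```text
[317. 109.] [269  81  98  55] 0.055 [array([457.3, 258.3]), array([75.8, 40.9]), np.float64(7.9)]
[ 18. 172.] [  0 142  47  79] 0.0504 [array([717.3, 347.4]), array([57.3, 25.1]), np.float64(45.5)]
bench z [-0.0001  0.0005  0.0012]
t 27.77 p [446.8 337.4 104.7] rpy [-90.1   0.   97.9] w 60.8 F [ 0.  -0.5 -2.8] q6 -0.86
rows 2 rotvec [ 0.1  0.3 -0. ]
 1 {"dp": [-0.0, 22.0, -0.0], "rotation": [0.0, 0.1, -0.0]}
 2 {"dp": [-0.0, 22.0, -0.0], "rotation": [0.0, 0.1, -0.0]}
```

View pics/w10.png

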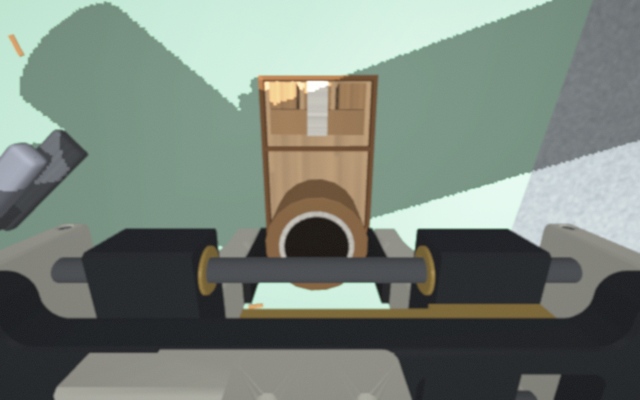

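The short stack at (317,109) is seated flat in the narrower compartment. The tape hangs over the wider one.

Emit:
move_arm --deltas '[{"dp":[0,16,0],"rotation":[0,0.2,0]},{"dp":[0,22,0],"rotation":[0,0,0]},{"dp":[0,18,0],"rotation":[0,0,0]},{"dp":[0,8,0],"rotation":[0,0,0]},{"dp":[0,2,0],"rotation":[0,0,0]}]'

```text
t: 28.18
eef_pos: [0.4472, 0.3316, 0.0374]
ee_rot: [-1.573, 0.001, 1.7]
force: [0.4, -0.0, -1.2]
width: 0.0606
```

```bash
python3 plan.py 447.3 336.7 27.5 97.6 30
```

```text
t 28.18 p [447.2 331.6  37.4] rpy [-90.1   0.   97.4] w 60.6 F [ 0.4 -0.  -1.2] q6 -0.86
rows 1 rotvec [ 0.1 -0.2 -0. ]
 1 {"dp": [5.0, 9.9, -0.7], "rotation": [0.1, -0.2, -0.0]}
```

Emit:
move_arm --deltas '[{"dp":[5,4,-1],"rotation":[0,-0.2,0]},{"dp":[1,4,0],"rotation":[0,0,0]},{"dp":[0,1,0],"rotation":[0,0,0]},{"dp":[0,0,0],"rotation":[0,0,0]}]'

```text
t: 28.52
eef_pos: [0.4485, 0.3374, 0.0297]
ee_rot: [-1.574, -0.0, 1.703]
force: [-0.2, -0.8, -0.7]
width: 0.061
```

Emit:
move_arm --deltas '[{"dp":[0,1,0],"rotation":[0,0,0]},{"dp":[0,1,0],"rotation":[0,0,0]}]'

```text
t: 28.68
eef_pos: [0.4491, 0.3382, 0.0289]
ee_rot: [-1.576, -0.002, 1.703]
force: [-0.1, -0.8, -1.3]
width: 0.0608
```

Emit:
move_arm --deltas '[{"dp":[0,2,0],"rotation":[0,0,0]},{"dp":[0,2,0],"rotation":[0,0,0]}]'

```text
t: 28.85
eef_pos: [0.4494, 0.3388, 0.0267]
ee_rot: [-1.577, -0.003, 1.704]
force: [-12.5, -3.8, 29.9]
width: 0.0609
```

Contact; release and rise.

Emit:
move_arm --deltas '[{"dp":[0,0,0],"rotation":[0,0,0]},{"dp":[0,0,0],"rotation":[0,0,0]},{"dp":[0,0,0],"rotation":[0,0,0]},{"dp":[0,0,0],"rotation":[0,0,0]}]' --jaw 30

```text
t: 29.18
eef_pos: [0.45, 0.3399, 0.0283]
ee_rot: [-1.579, -0.005, 1.705]
force: [0.5, 0.5, -0.7]
width: 0.0762
```

Emit:
move_arm --deltas '[{"dp":[0,-20,0],"rotation":[0,0,0]},{"dp":[0,-38,0],"rotation":[0,0,0]},{"dp":[0,-38,0],"rotation":[0,0,0]},{"dp":[0,-38,0],"rotation":[0,0,0]},{"dp":[0,-20,0],"rotation":[0,0,0]}]'

```text
t: 29.6
eef_pos: [0.4464, 0.3353, 0.1811]
ee_rot: [-1.569, 0.006, 1.704]
force: [0.6, 0.4, 0.0]
width: 0.0774
```

Emit:
move_arm --deltas '[{"dp":[30,0,0],"rotation":[0,0,0]},{"dp":[38,0,0],"rotation":[0,0,0]},{"dp":[38,0,0],"rotation":[0,0,0]},{"dp":[38,0,0],"rotation":[0,0,0]},{"dp":[20,0,0],"rotation":[0,0,0]}]'

```text
t: 30.02
eef_pos: [0.4275, 0.5026, 0.1919]
ee_rot: [-1.58, -0.006, 1.698]
force: [0.6, 0.0, -0.2]
width: 0.0776
```

Run:
```python
from h import *
from station import arm
for n in("top","scene"):
    f=arm.grab_frame(n); np.savez(n+"9.npz",**f)
    im=f["pixels"]; cv2.imwrite(f"pics/{n}9.png",im[:,:,::-1]); W=cloud(f)
    H=(W[...,2]>0.03)&(W[...,2]<.09)&(W[...,0]>0.25)&(W[...,0]<0.76)&(abs(W[...,1])<0.42)&(f["z_map"]>0)
    nn,l,st,ce=cv2.connectedComponentsWithStats(H.astype(np.uint8))
    for i in range(1,nn):
        if st[i,4]<40: continue
        k=l==i; zt=np.percentile(W[k][:,2],90); t=W[k&(W[...,2]>zt-0.006)]
        r=cv2.minAreaRect((t[:,:2]*1000).astype(np.float32)); print(n,np.round(ce[i]),round(zt,4),[np.round(a,1) for a in r])
s=arm.get_state();print(s["t"],s["eef_pos"])
```

```text
top [178. 114.] 0.0524 [array([727.7, 355.2]), array([82.8, 25.3]), np.float64(46.6)]
top [332. 123.] 0.0632 [array([694.5,  -8.9]), array([56.6, 55.7]), np.float64(6.1)]
top [500. 133.] 0.0384 [array([ 691.1, -405.2]), array([29.3, 64. ]), np.float64(90.0)]
top [457. 206.] 0.0673 [array([ 508.1, -286.1]), array([56.4, 57. ]), np.float64(74.7)]
top [480. 235.] 0.0575 [array([ 449. , -348.9]), array([ 42.3, 129.8]), np.float64(76.2)]
top [213. 227.] 0.0577 [array([458.5, 256.6]), array([75.4, 41.4]), np.float64(7.3)]
top [178. 230.] 0.0582 [array([449.4, 336.6]), array([59.1, 61.9]), np.float64(0.7)]
top [446. 243.] 0.0763 [array([ 429.1, -266.8]), array([47.1, 48.8]), np.float64(1.0)]
top [296. 243.] 0.0632 [array([425.3,  63.5]), array([37.6, 38. ]), np.float64(1.0)]
scene [348. 127.] 0.0561 [array([451. , 304.3]), array([ 76.5, 135.9]), np.float64(8.7)]
scene [442. 148.] 0.0508 [array([728.4, 356. ]), array([84.3, 29.4]), np.float64(45.9)]
scene [299. 171.] 0.0612 [array([426.4,  66.1]), array([35.8, 41. ]), np.float64(33.2)]
scene [374. 235.] 0.0614 [array([694.1,  -5.6]), array([55.8, 61.4]), np.float64(6.7)]
scene [223. 258.] 0.0733 [array([ 429. , -263.5]), array([47. , 48.8]), np.float64(34.7)]
scene [209. 291.] 0.0552 [array([ 447.7, -344.8]), array([ 41.3, 132.6]), np.float64(74.9)]
scene [246. 285.] 0.0649 [array([ 508. , -283.2]), array([56.2, 57.3]), np.float64(75.8)]
scene [280. 371.] 0.0365 [array([ 689.9, -404. ]), array([31.7, 65.8]), np.float64(89.9)]
30.1167 [0.42721842 0.50233732 0.1908576 ]
```

View pics/top9.png

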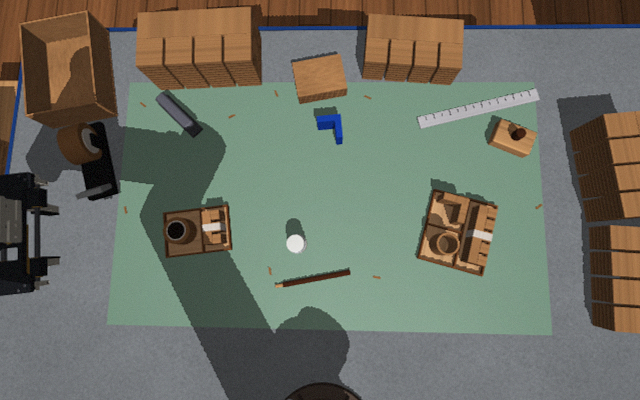

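View pics/scene9.png

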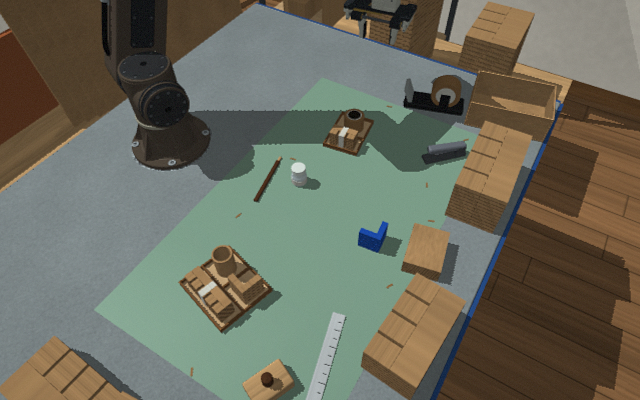

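Top view: tape at (178,231) and short stack at (213,227) are in tray2. The tube at (446,243), corner at (457,206) and long stack at (480,235) are in tray3. The jar at (295,243) and the blue corner have not moved. Tops sit at nominal height plus the 4 mm floor, allowing for the camera's z offset.

Emit:
move_arm --deltas '[{"dp":[0,0,0],"rotation":[0,0,0]},{"dp":[0,0,0],"rotation":[0,0,0]},{"dp":[0,0,0],"rotation":[0,0,0]}]'

```text
t: 30.37
eef_pos: [0.4267, 0.5017, 0.1894]
ee_rot: [-1.577, -0.003, 1.7]
force: [0.1, 0.4, -0.3]
width: 0.0773
```

```bash
python3 -c "
from station import arm
print(arm.get_state()['qd']); print(arm.job_done())"
```

```text
[-0.00450072 -0.00368069 -0.00889218 -0.00178947  0.00229232  0.00042751]
the job is handed in; nothing more can be done
None
```

Both kits are packed, everything is released, and I handed the job in at about 30 s with the gripper clear. In order, the long stack, tube and corner went into the three-compartment tray, then the short stack and tape roll into the two-compartment tray.

**Last checks:** the top and scene cameras show all five items in their compartments, flat on the tray floor and within a few mm of centre. In the top view the jar and the blue corner are within a millimetre of where they started.

**Disagreements:**
- The stacks' long axes lay along world x, not world y as the description said. I went by the images.
- The top camera reads about 3 mm too high, and the two fixed cameras differ by about 3 mm sideways. I used the wrist camera to settle the grasps.
- Set-down contact forces reached about 30 N on the wrist. None of my checks failed.

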